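# Load the vial rack into the headspace sampler

### The job

Stand the loose vial upright in the empty front place of the white rack, fully down, then take the rack by its grip post and slide it along the bench into the lane under the sampler's head until the spring catch snaps in and holds it. Nothing may bump the head, so keep the rack flat on the bench with the vials clear of the underside, and push gently: the depth stop is set differently each time and has to be felt. Let go of the rack, and leave everything else where it is.

Things in the scene. Friction and masses are not known exactly. Their poses are not given: they have to be found in the camera images.
- vial_1_mid (a point): middle of the loose vial: clear glass, 22 mm diameter, 62 mm tall with its pale screw cap (top 12 mm), 27 g, standing upright on the bench; this point is half-way up (31 mm). Take it by the upper third, since the lower 20 mm go into the rack.
- vial_2_mid (a point): middle of the same kind of vial, standing in place 2 of the rack from the start (35 mm above the rack's underside when seated)
- vial_3_mid (a point): middle of the same kind of vial, standing in place 3 of the rack from the start (35 mm above the rack's underside when seated)
- vial_4_mid (a point): middle of the same kind of vial, standing in place 4 of the rack from the start (35 mm above the rack's underside when seated)
- rack: white plastic single-row vial rack, loose, 0.2 to 0.31 kg empty; origin at the centre of its underside, +y along the row to its front, z up. Block 38 mm wide (x), y -67 to +67 mm, 24 mm high, with four round places 24.5 mm wide, 20 mm deep, at y = +48, +16, -16, -48. Tops of seated vials at 66 mm. Side flanges 10 mm high make it 58 mm wide (x -29 to +29) from y -40 to +67.
- rack_grip (a point): middle of the rack's upright aluminium grip post, 26 mm (rack x) by 16 mm (rack y), reaching from 8 to 51 mm above the bench; this point lies at rack y = -120 mm, 30 mm above the bench. The post stands on a tongue 8 mm thick and 30 mm wide. 45 mm are free between post and block; vial 4 begins 61 mm in front of the post's middle.
- place_1 (a point): centre of the floor of the rack's front place (empty at the start, at rack y = +48 mm), 4 mm above the rack's underside; the mouth lies 20 mm above this point; a seated vial's middle lies 31 mm above it
- place_2 (a point): the same for the second place (rack y = +16 mm), filled
- place_3 (a point): the same for the third place (rack y = -16 mm), filled
- place_4 (a point): the same for the fourth place, next to the grip (rack y = -48 mm), filled
- sampler: white headspace sampler, fixed: a column beside a lane, and a head over the lane. Origin on the bench, on the lane's centre line; the rack goes in along the sampler's +y, front (+y) first. Low rails 12 mm high, 61 mm apart (x -30.5 to +30.5), y -62 to +62 mm; the lane's floor is the bench. Column at x +45 to +139, y -18 to +118 mm, 228 mm high. Over 20 N between rack and sampler is damage.
- head: the sampler's overhanging head, fixed to it; origin at the centre of its underside, 72 mm above the bench; it covers sampler x -54 to +48 mm, y -3 to +97 mm, up to 146 mm, a thin syringe tower on it to 241 mm. Seated vials pass 6 mm below it. When the rack is caught, the front two places lie beneath it and the post's middle stays 100 to 134 mm in front of it.
- rack_notch (a point): front wall of the notch in the rack's left (-x) flange, on which the catch holds: at rack x = -27, y = +25 mm, 5 mm up; the notch reaches from there back to rack y = -5 mm
- lane_mouth (a point): middle of the flared mouth of the lane, on the bench, at sampler y = -83 mm; the mouth is about 85 mm wide here and narrows to 61 mm at y = -62 mm. The left (-x) rail is open from y = -47 to +44 mm for the catch and set back 2 mm after that. The rack with its vials takes about 2 N to drag on the bench.
- lane_end (a point): on the lane's centre line at sampler y = +67 mm, 14 mm up: mean place of the caught rack's front end. The depth stop is clamped up to 17 mm nearer or farther, so feel: the rack rubs past the catch (1 to 4 N), then meets a sprung buffer (damped; 2 N, then 1 N per mm). The catch snaps in 4 to 5 mm after first touch; the solid stop comes after 9 mm. Let go, the buffer presses the rack back on the catch.
- catch (a joint): the catch, a thin steel lever on an upright hinge at the lane's left (-x) side under the head: 0 rad when sprung fully in (also while the lane is empty), about 0.15 to 0.25 rad while the rack's front flange holds it aside, back below 0.05 when it has snapped into the rack's notch
- screwdriver: bystander: screwdriver 171 mm long on the bench, origin under its middle
- tweezers: bystander: steel tweezers 122 mm long, origin under their middle
- leak_detector: bystander: hand-held gas sniffer 216 mm long, 26 mm high, origin under its middle
- beaker: bystander: empty 54 mm beaker, 70 mm tall, origin under its middle
- septa_pot: bystander: round white pot 41 mm wide, 42 mm tall, origin under its middle
- hs_vial_1: the loose vial itself, origin under its foot (31 mm below point vial_1_mid)
Mind the look-alikes: they are no part of the job. What is shaped like the part that bears vial_4_mid but purple is not meant.

How it is judged:
By the outcome, as a careful person would: the job done as asked, in the order asked, and still so for the second after the job is handed in, with the robot touching nothing.
It also fails if it takes over 72 s, if anything falls off the work surface, if the arm or the gripper's body presses on something with over 40 N, if the wrist force passes 120 N, or if a joint passes its speed limit or range.

### The arm

A 7-joint arm with a two-finger parallel gripper is mounted at the origin on a cart in front of the work surface, level with it; the furniture and walls round the work are solid. World frame = base frame: x ahead of the robot, y to its left, z up, the work surface at z = 0. Lengths are in m, angles in rad, forces in N, time in s.
With the tool pointing down it reaches from about 0.4 to 0.85 m from the base axis. Payload 6.9 kg.
Tool frame: the origin (TCP) lies midway between the tips of the shut fingers; the grasp point (between the pads) lies 19 mm behind it; x points along the fingers, y is the direction in which the jaws open and shut, and the axes are right-handed (so a half turn about x gives the same grasp; the last joint's range is limited). The gripper opens to 85 mm and grips with 20 to 120 N. Pads are 22 mm wide; open, the fingers measure 114 mm over their backs; the gripper's body (76 mm by 85 mm) begins 54 mm behind the grasp point. The pads swing forward as they close: fully open they stand 13 mm farther back than shut.
Start: joints at [0.105, 0.507, -0.238, 1.5, 0.126, 1.149, -0.155], TCP at [0.625, -0, 0.231] pointing down, gripper open.
Joint ranges: [-3.08, 3.08], [-0.24, 2.05], [-1.43, 1.35], [0, 2.5], [-1.52, 4.66], [0.17, 1.96], [-2.89, 2.89]. Speed limits (rad/s): [2.39, 2.39, 3.14, 3.14, 3.14, 3.14, 3.14].

### API

Orientations are given as a 3x3 rotation matrix whose columns are the frame's x, y, z axes.
In Python, from station import robot, viewer, job gives the robot as it stands.
- The arm moves only by the tool send_rows, never from a script. Its argument "deltas" is a list of rows, each an object with "dp": the shift along the tool's x, y, z in m, a list of three; "rot": the turn, a rotation vector about the tool's x, y, z in rad, a list of three; "jaw": the finger opening in m, from 0 to 0.0854. A call has 1 to 10 rows; each row shifts and turns the commanded pose from where the row before left it, along the tool's axes as they then stand; what a row does not reach is not made up. A row lasts 1/12 s, in which the tool goes at most 41.7 mm and 7.16 degrees, less where a joint would pass 70% of its speed; a pose out of reach is approached as far as the arm can. A call is refused whole if a number of a shift passes 0.0417 or a number of a turn 0.125, either way. A call with a gripper value outside its range is refused whole. The fingers move at their own pace and stop on an object; "squeeze" is the grip in N (left out, the last holds). Time passes only in rows, so rows that do not move let the fingers close. It gives the time, the measured TCP pose, the force and the opening at its end, in the units of the state.
- robot.observe(): the state, without advancing time (a new reading comes with each control period).
- viewer.read_camera(name): name is "scene" or "side" or "wrist"; returns a dict with "image" (420x560x3 uint8, red, green, blue), "depth" (420x560 float32, m along the optical axis (not along the pixel's ray), 0 where there is no reading), "camera_matrix" (3x3 intrinsics, pixels), "dist" ([k1, k2, p1, p2, k3] as OpenCV has them; the pictures are not rectified), "extrinsics" (4x4, takes a point from camera to world coordinates). Camera axes: x right, y down, z forward; pixel columns grow to the right and rows downward; lengths in m; the calibration is good to about 2 mm. A picture is of the moment at which its call begins.
- job.finish_job(): hands the job in, once; it reports no verdict.
The state is a dict: "time": time; "joint_pos": joint angles; "qvel": joint speeds; "joint_torque": joint torques, N m; "tcp_pos": TCP position; "tool_rot": TCP orientation; "contact_force": force on the tool from outside, world axes, zero at the start; "torque": the same for the moment, N m; "opening": opening from 0.0 (shut) to 1.0 (fully open).
Only numpy, scipy, OpenCV 4.12 (cv2) and the standard library are available. Lean on these libraries where they do the work, as an engineer would, in place of code of your own. Each camera call takes 0.05 s, during which the arm holds its last target.

## Working session

There is one attempt and no reset: what is moved stays moved. The work goes in short steps, Python scripts to look and compute and a tool call to move; the robot and the scene stay as the last step left them, time stands still between calls to the robot, and variables do not carry over. Pictures are saved under pics/ and viewed, and the job is handed in when it is done.

Besides the shell and the picture viewer there is one more tool, called in YAML: its name, and indented under it one key for each argument. send_rows: Moves the arm, as the interface text tells. Its arguments: {"type":"object","properties":{"deltas":{"type":"array"},"squeeze":{"type":"number"}},"required":["deltas"]}

```bash
ls; mkdir -p pics
python3 - <<'E'
from station import robot, viewer, job
import cv2, numpy as np
s=robot.observe(); print(s)
for n in ["scene","side","wrist"]:
    c=viewer.read_camera(n)
    cv2.imwrite(f"pics/a_{n}.png",c["image"][:,:,::-1])
    np.savez(f"pics/a_{n}.npz",**c)
    print(n,c["camera_matrix"].round(1).tolist(),np.round(c["dist"],3),c["extrinsics"].round(3).tolist())
E
```

```text
pics
{'time': 0.0, 'joint_pos': array([ 0.10549927,  0.50834831, -0.23749988,  1.50116531,  0.12571049,
        1.148903  , -0.15482587]), 'qvel': array([ 4.17902422e-04, -5.37180371e-04, -5.29767245e-04,  1.12529265e-03,
        7.21932281e-04, -1.15070855e-03, -6.51717151e-05]), 'joint_torque': array([ 1.19726570e-03, -6.20588279e+01, -2.18696728e+00, -2.49655455e+01,
        1.23123583e-02,  1.21321963e-02,  2.04169703e-05]), 'tcp_pos': array([ 6.24479376e-01, -9.54700562e-05,  2.30411111e-01]), 'tool_rot': array([[-1.83347738e-03,  9.99998319e-01, -2.15337085e-05],
       [-5.78970538e-05, -2.16398978e-05, -9.99999998e-01],
       [-9.99998318e-01, -1.83347613e-03,  5.79366327e-05]]), 'contact_force': array([ 0.31320894, -0.43606394,  0.00715862]), 'torque': array([0.04115123, 0.0144413 , 0.03422004]), 'opening': 0.999856108009728}
scene [[409.0, 0.0, 273.9], [0.0, 409.0, 206.7], [0.0, 0.0, 1.0]] [-0.003  0.     0.     0.     0.   ] [[0.897, -0.205, 0.391, 0.236], [-0.442, -0.397, 0.805, -0.652], [-0.01, -0.895, -0.447, 0.47], [0.0, 0.0, 0.0, 1.0]]
side [[523.0, 0.0, 271.7], [0.0, 523.0, 217.6], [0.0, 0.0, 1.0]] [-0.17  0.    0.    0.    0.  ] [[-0.82, -0.225, 0.527, -0.09], [-0.573, 0.338, -0.747, 1.031], [-0.01, -0.914, -0.406, 0.6], [0.0, 0.0, 0.0, 1.0]]
wrist [[350.3, 0.0, 281.6], [0.0, 350.3, 213.5], [0.0, 0.0, 1.0]] [-0.067  0.     0.     0.     0.   ] [[1.0, 0.002, -0.002, 0.624], [0.001, -0.956, -0.295, 0.076], [-0.002, 0.295, -0.956, 0.372], [0.0, 0.0, 0.0, 1.0]]
```

View pics/a_scene.png

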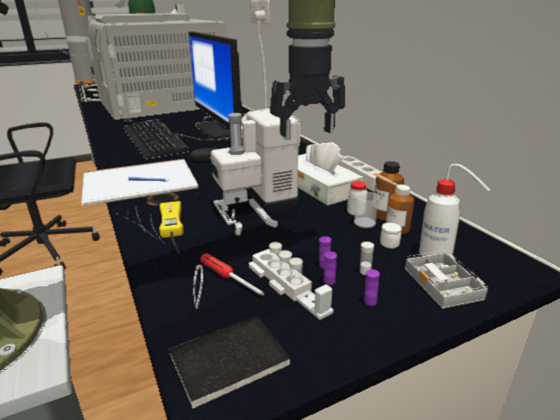

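View pics/a_side.png

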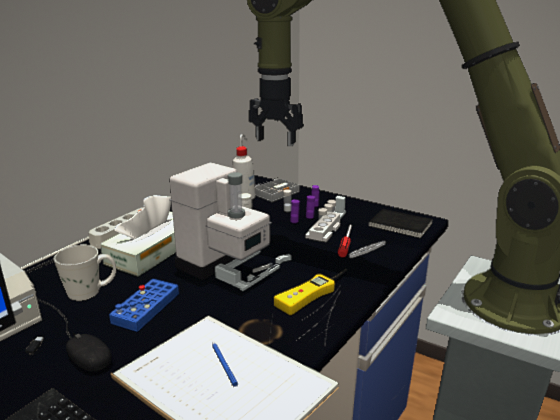

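View pics/a_wrist.png

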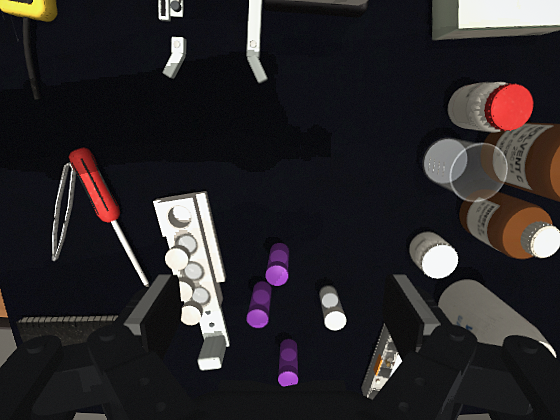

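The wrist view shows the rack at (180–215, 195–365): its empty front place is at (180,215) and its post at (210,350). The loose white-capped vial is at (333,310). The purple look-alikes are at (278,262), (259,303) and (288,362). The lane mouth is at about (215,60).

```bash
cat > h.py <<'E'
import numpy as np, cv2
def load(n): return dict(np.load(n))
def cloud(c):
    K,d=c["camera_matrix"],c["dist"]; h,w=c["depth"].shape
    u,v=np.meshgrid(np.arange(w),np.arange(h))
    p=cv2.undistortPoints(np.stack([u,v],-1).reshape(-1,1,2).astype(float),K,d).reshape(h,w,2)
    z=c["depth"].astype(float)
    P=np.stack([p[...,0]*z,p[...,1]*z,z],-1)
    E=c["extrinsics"]; W=P@E[:3,:3].T+E[:3,3]; W[z==0]=np.nan
    return W
def pix2plane(c,uv,zp):
    K,d=c["camera_matrix"],c["dist"]
    p=cv2.undistortPoints(np.array(uv,float).reshape(-1,1,2),K,d).reshape(-1,2)
    E=c["extrinsics"]; D=np.c_[p,np.ones(len(p))]@E[:3,:3].T; o=E[:3,3]
    return o+D*((zp-o[2])/D[:,2])[:,None]
def proj(c,X):
    E=np.linalg.inv(c["extrinsics"]); X=np.array(X,float).reshape(-1,3)
    r,_=cv2.Rodrigues(E[:3,:3]); return cv2.projectPoints(X,r,E[:3,3],c["camera_matrix"],c["dist"])[0].reshape(-1,2)
E
python3 - <<'E'
from h import *
c=load("pics/a_wrist.npz"); im=c["image"][:,:,::-1]
cv2.imwrite("pics/b1.png",cv2.resize(im[180:400,140:360],None,fx=2.7,fy=2.7,interpolation=cv2.INTER_CUBIC))
cv2.imwrite("pics/b2.png",cv2.resize(im[0:100,120:320],None,fx=4,fy=4,interpolation=cv2.INTER_CUBIC))
W=cloud(c)
# orthographic map: height map at 1mm
x0,x1,y0,y1=0.45,0.75,-0.2,0.25
for (u,v) in [(335,322),(176,258),(184,292),(190,314),(211,340),(212,362),(200,230),(250,20),(176,8),(300,150)]:
    print((u,v),W[v,u].round(4), im[v,u])
# height map image
m=np.isfinite(W[...,2]); print(m.mean())
Z=np.nan_to_num(W[...,2]); g=np.clip(Z/0.08*255,0,255).astype(np.uint8)
cv2.imwrite("pics/b3.png",cv2.applyColorMap(g,cv2.COLORMAP_JET))
E
```

```text
(335, 322) [ 0.6793 -0.1385  0.0603] [246 248 246]
(176, 258) [ 0.522  -0.0645  0.0645] [236 247 246]
(184, 292) [ 0.5267 -0.1011  0.0651] [231 243 246]
(190, 314) [ 0.5306 -0.1265  0.0651] [231 244 246]
(211, 340) [ 0.5385 -0.1941  0.0175] [ 93 100  97]
(212, 362) [ 0.5458 -0.198   0.0514] [247 247 246]
(200, 230) [ 0.5363 -0.0516  0.0207] [126 136 141]
(250, 20) [0.5938 0.1541 0.0119] [243 249 247]
(176, 8) [0.5247 0.1653 0.0126] [111 111 107]
(300, 150) [ 0.643   0.0307 -0.0011] [13  8  9]
0.995765306122449
```

View pics/b1.png

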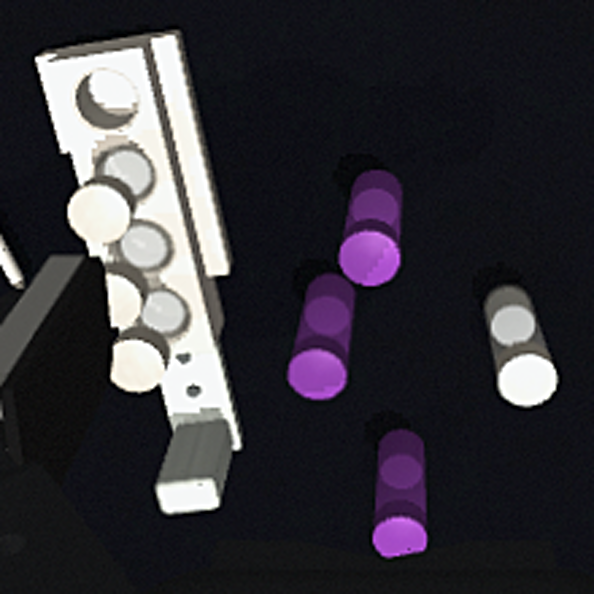

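View pics/b2.png

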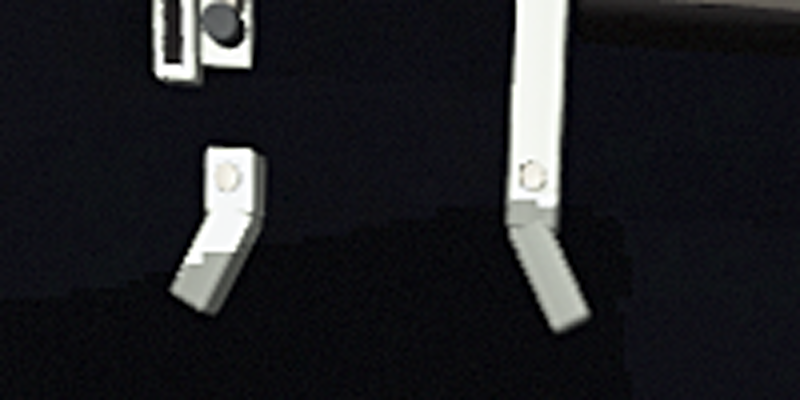

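View pics/b3.png

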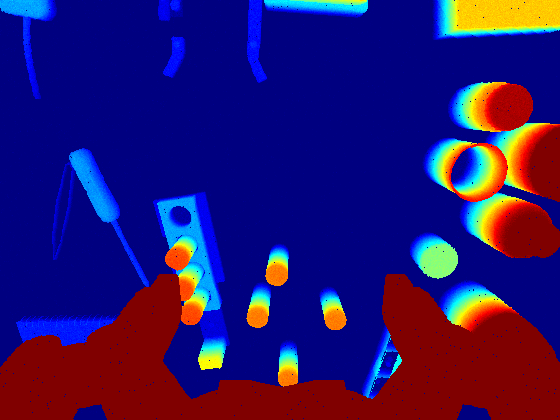

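```bash
cat >> h.py <<'E'
from scipy.optimize import least_squares
def box(p,lo,hi):
    lo,hi=np.array(lo),np.array(hi); q=np.abs(p-(lo+hi)/2)-(hi-lo)/2
    return np.linalg.norm(np.maximum(q,0),axis=1)+np.minimum(q.max(1),0)
def cyl(p,x,y,r,z0,z1):
    q=np.c_[np.hypot(p[:,0]-x,p[:,1]-y)-r,np.abs(p[:,2]-(z0+z1)/2)-(z1-z0)/2]
    return np.linalg.norm(np.maximum(q,0),axis=1)+np.minimum(q.max(1),0)
def sdf_rack(p,vials=(16,-16,-48)):
    m=1e-3
    b=box(p,[-.019,-.067,0],[.019,.067,.024])
    b=np.maximum(b,-cyl(p,0,.048,.01225,.004,.05))
    d=[b,box(p,[-.029,.025,0],[-.019,.067,.010]),box(p,[-.029,-.040,0],[-.019,-.005,.010]),box(p,[.019,-.040,0],[.029,.067,.010]),
       box(p,[-.015,-.128,0],[.015,-.067,.008]),box(p,[-.013,-.128,.008],[.013,-.112,.051])]
    for v in vials: d.append(cyl(p,0,v*m,.011,.004,.066))
    return np.min(d,axis=0)
def sdf_samp(p):
    return np.min([box(p,[.045,-.018,0],[.139,.118,.228]),box(p,[-.054,-.003,.072],[.048,.097,.146])],axis=0)
def loc(W,x): 
    c,s=np.cos(x[2]),np.sin(x[2]); R=np.array([[c,-s,0],[s,c,0],[0,0,1]])
    return (W-np.array([x[0],x[1],x[3] if len(x)>3 else 0]))@R
def fit(sdf,P,x0,scale=.002):
    r=least_squares(lambda x:sdf(loc(P,x)),x0,loss="soft_l1",f_scale=scale,x_scale=[.01,.01,.05,.01][:len(x0)])
    return r.x,np.median(np.abs(sdf(loc(P,r.x))))
def w(x,p): 
    c,s=np.cos(x[2]),np.sin(x[2]); return np.array([x[0]+c*p[0]-s*p[1],x[1]+s*p[0]+c*p[1]])
E
python3 - <<'E'
from h import *
for n in ["wrist","scene"]:
    c=load(f"pics/a_{n}.npz"); W=cloud(c).reshape(-1,3); W=W[np.isfinite(W).all(1)]
    m=(W[:,2]>.004)&(W[:,2]<.075)&(W[:,0]>.47)&(W[:,0]<.595)&(W[:,1]>-.24)&(W[:,1]<.0)
    P=W[m]
    # initial & crop
    x0=np.array([.53,-.08,.15,0])
    for k in range(5):
        L=loc(P,x0); q=P[(np.abs(L[:,0])<.036)&(L[:,1]>-.14)&(L[:,1]<.077)]
        x0,e=fit(sdf_rack,q,x0)
    print(n,len(q),x0.round(4),e, "place1",w(x0,(0,.048)).round(4),"grip",w(x0,(0,-.12)).round(4))
    # loose vial
    m=(W[:,2]>.004)&(W[:,2]<.075)&(np.abs(W[:,0]-.679)<.02)&(np.abs(W[:,1]+.138)<.03); q=W[m]
    f=lambda p:cyl(p,0,0,.011,0,.062)
    r=least_squares(lambda x:f(q-np.array([x[0],x[1],x[2]])),[.679,-.138,0],loss="soft_l1",f_scale=.002,x_scale=.01)
    print("vial",r.x.round(4),len(q),np.median(np.abs(f(q-r.x))))
for n in ["scene","side"]:
    c=load(f"pics/a_{n}.npz"); W=cloud(c).reshape(-1,3); W=W[np.isfinite(W).all(1)]
    x0=np.array([.57,.25,0.,0])
    m=(W[:,2]>.02)&(W[:,2]<.235)&(np.abs(W[:,0]-.6)<.25)&(np.abs(W[:,1]-.3)<.25)
    P=W[m][::3]
    for k in range(8):
        L=loc(P,x0); g=[.06,.04,.03,.02,.015,.015,.012,.012][k]
        d=np.abs(sdf_samp(L))
        q=P[d<g] if k else P[(np.abs(L[:,0])<.16)]
        x0,e=fit(sdf_samp,q,x0)
    print(n,len(q),x0.round(4),e,"mouth",w(x0,(0,-.083)))
E
```

```text
wrist 7029 [ 0.5226 -0.0835  0.1584 -0.0011] 0.0005468218598533303 place1 [ 0.515  -0.0361] grip [ 0.5415 -0.2019]
vial [ 0.6794 -0.1383 -0.0017] 788 0.0006105362920732701
scene 2579 [ 5.231e-01 -8.390e-02  1.567e-01 -2.000e-04] 0.0006075098710790448 place1 [ 0.5156 -0.0365] grip [ 0.5418 -0.2025]
vial [ 6.795e-01 -1.391e-01 -5.000e-04] 335 0.000569374917850498
scene 1840 [ 0.5652  0.1856 -0.0476  0.0013] 0.0011858830445873117 mouth [0.56128238 0.10265239]
side 1443 [0.5719 0.2799 0.2941 0.0022] 0.004538943254953701 mouth [0.59600537 0.20049238]
```

Run:
```python
from h import *
A=[]
for n in ["scene","side"]:
    c=load(f"pics/a_{n}.npz"); W=cloud(c).reshape(-1,3); W=W[np.isfinite(W).all(1)]
    x0=np.array([.5652,.1856,-.0476,0])
    m=(W[:,2]>.02)&(W[:,2]<.235)&(np.abs(W[:,0]-.6)<.25)&(np.abs(W[:,1]-.2)<.25)
    P=W[m]
    for k in range(6):
        d=np.abs(sdf_samp(loc(P,x0))); q=P[d<[.02,.015,.01,.008,.006,.006][k]]
        x0,e=fit(sdf_samp,q,x0)
    A.append(q)
    print(n,len(q),x0.round(4),e,"mouth",w(x0,(0,-.083)).round(4))
xs=x0
c=load("pics/a_wrist.npz")
pts=[(207,155),(207,205),(255,160),(262,215),(515,60),(509,195),(558,60),(557,200),(170,292),(211,315),(558,332),(590,318)]
uv=[((a+.5)/4-.5+120,(b+.5)/4-.5) for a,b in pts]
X=pix2plane(c,uv,.012)
for xx in ([.5652,.1856,-.0476],xs[:3]):
    print(np.c_[loc(X,np.r_[xx,0])[:,:2]].round(4).tolist())
print(X.round(4).tolist())
```

```text
scene 5359 [ 0.5655  0.1856 -0.048   0.001 ] 0.0011238094684228178 mouth [0.5615 0.1027]
side 6925 [ 0.5642  0.1847 -0.0851  0.0035] 0.0011151437966691602 mouth [0.5572 0.102 ]
[[-0.0445, -0.049], [-0.0448, -0.0602], [-0.033, -0.0497], [-0.0315, -0.0621], [0.0284, -0.0255], [0.0278, -0.0554], [0.0384, -0.0251], [0.0393, -0.056], [-0.0544, -0.0804], [-0.0444, -0.0855], [0.0405, -0.0861], [0.0482, -0.0825]]
[[-0.0418, -0.0496], [-0.0416, -0.0609], [-0.0302, -0.0499], [-0.0282, -0.0622], [0.0302, -0.0235], [0.0308, -0.0533], [0.0402, -0.0227], [0.0422, -0.0535], [-0.0505, -0.0814], [-0.0403, -0.0861], [0.0446, -0.0835], [0.0521, -0.0796]]
[[0.5184, 0.1388, 0.012], [0.5176, 0.1276, 0.012], [0.5299, 0.1375, 0.012], [0.5308, 0.1251, 0.012], [0.5924, 0.1587, 0.012], [0.5903, 0.129, 0.012], [0.6024, 0.1587, 0.012], [0.6018, 0.1278, 0.012], [0.507, 0.1078, 0.012], [0.5168, 0.1023, 0.012], [0.6016, 0.0977, 0.012], [0.6094, 0.1009, 0.012]]
```

Run:
```python
from h import *
c=load("pics/a_wrist.npz"); W=cloud(c); im=c["image"].astype(int)
m=(W[...,2]>.052)&(W[...,2]<.075)&(W[...,1]<-.03)&(W[...,0]<.75)&(W[...,0]>.56)
n,l,st,ce=cv2.connectedComponentsWithStats(m.astype(np.uint8))
for i in range(1,n):
    if st[i,4]>40: print(ce[i].round(),np.median(W[l==i],0).round(4),im[l==i].mean(0).round())
s=load("pics/a_scene.npz"); W=cloud(s).reshape(-1,3);
```

```text
[276. 274.] [ 0.6183 -0.0827  0.06  ] [148.  73. 174.]
[257. 316.] [ 0.5985 -0.1315  0.0599] [132.  63. 157.]
[335. 319.] [ 0.679  -0.1344  0.0599] [217. 217. 214.]
[287. 376.] [ 0.63   -0.2099  0.06  ] [140.  66. 167.]
```

send_rows:
  deltas:
    - {"dp":[0.016,0.007,0.017],"rot":[0,0,0],"jaw":0.05}
    - {"dp":[0.016,0.007,0.018],"rot":[0,0,0],"jaw":0.05}
    - {"dp":[0.016,0.007,0.018],"rot":[0,0,0],"jaw":0.05}
    - {"dp":[0.016,0.007,0.018],"rot":[0,0,0],"jaw":0.05}
    - {"dp":[0.016,0.007,0.017],"rot":[0,0,0],"jaw":0.05}
    - {"dp":[0.016,0.007,0.017],"rot":[0,0,0],"jaw":0.05}
    - {"dp":[0.016,0.007,0.017],"rot":[0,0,0],"jaw":0.05}
    - {"dp":[0.016,0.006,0.017],"rot":[0,0,0],"jaw":0.05}
    - {"dp":[0,0,0],"rot":[-0.08,0,0],"jaw":0.05}
    - {"dp":[0,0,0],"rot":[-0.078,0,0],"jaw":0.05}

```text
time: 0.98
tcp_pos: [0.6789, -0.1409, 0.101]
tool_rot: [[-0.004, 0.987, 0.158], [-0.0, 0.158, -0.987], [-1.0, -0.004, -0.0]]
contact_force: [0.3, 0.2, 0.3]
opening: 0.585
```

send_rows:
  deltas:
    - {"dp":[0,0,0],"rot":[0,0,0],"jaw":0.05}
    - {"dp":[0,0,0],"rot":[0,0,0],"jaw":0.05}

```text
time: 1.15
tcp_pos: [0.6798, -0.1389, 0.1029]
tool_rot: [[-0.001, 0.988, 0.155], [0.001, 0.155, -0.988], [-1.0, -0.0, -0.001]]
contact_force: [0.1, -0.2, 0.2]
opening: 0.584
```

```bash
cat > snap.py <<'E'
import sys,cv2,numpy as np
from station import robot, viewer, job
from h import *
tag=sys.argv[1]
for n in sys.argv[2:]:
    c=viewer.read_camera(n); np.savez(f"pics/{tag}_{n}.npz",**c); cv2.imwrite(f"pics/{tag}_{n}.png",c["image"][:,:,::-1])
s=robot.observe(); print(s["time"],s["tcp_pos"].round(4),s["tool_rot"].round(4).tolist(),s["contact_force"].round(2),s["torque"].round(2),s["opening"])
E
python3 snap.py c wrist
```

```text
1.2 [ 0.6799 -0.1388  0.1032] [[-0.0001, 0.9879, 0.155], [0.0004, 0.155, -0.9879], [-1.0, -0.0001, -0.0004]] [ 1.39 -0.8  -0.24] [0.   0.   0.03] 0.5833958294755758
```

View pics/c_wrist.png

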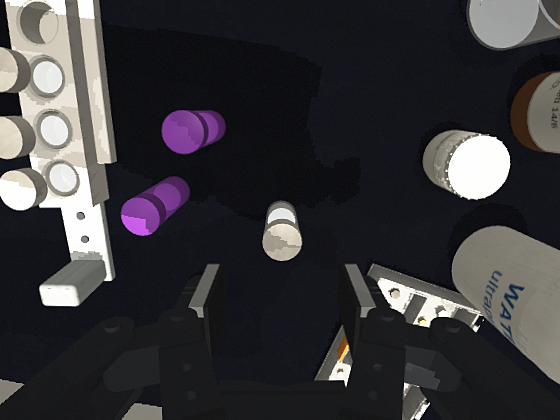

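The loose vial is centred between the pads, with its cap at (283,240). I'll refit its position from this closer view.

```bash
cat > fv.py <<'E'
import sys
from h import *
c=load(sys.argv[1]); gx,gy=float(sys.argv[2]),float(sys.argv[3])
W=cloud(c).reshape(-1,3); W=W[np.isfinite(W).all(1)]
q=W[(W[:,2]>.004)&(W[:,2]<.075)&(np.hypot(W[:,0]-gx,W[:,1]-gy)<.02)]
f=lambda p:cyl(p,0,0,.011,0,.062)
r=least_squares(lambda x:f(q-x),[gx,gy,0],loss="soft_l1",f_scale=.002,x_scale=.01)
print("vial",r.x.round(4),len(q),np.median(np.abs(f(q-r.x))))
E
python3 fv.py pics/c_wrist.npz .6795 -.1387
python3 - <<'E'
from h import *
c=load("pics/c_wrist.npz"); W=cloud(c).reshape(-1,3); W=W[np.isfinite(W).all(1)]
x0=np.array([.5228,-.0837,.158,0])
q=W[(W[:,2]>.004)&(W[:,2]<.08)]
L=loc(q,x0); q=q[(np.abs(L[:,0])<.036)&(L[:,1]>-.14)&(L[:,1]<.077)]
print(fit(sdf_rack,q,x0))
E
```

```text
vial [ 0.6791 -0.1384 -0.0017] 1808 0.0004676797948241773
(array([ 0.52243463, -0.08341205,  0.15551552, -0.00117078]), np.float64(0.0005079200072225266))
```

send_rows:
  deltas:
    - {"dp":[0.015,0,0],"rot":[0,0,0],"jaw":0.05}
    - {"dp":[0.015,0,0],"rot":[0,0,0],"jaw":0.05}
    - {"dp":[0.015,0,0],"rot":[0,0,0],"jaw":0.05}
    - {"dp":[0.015,0,0],"rot":[0,0,0],"jaw":0.05}
    - {"dp":[0.013,0,0],"rot":[0,0,0],"jaw":0.05}
    - {"dp":[0,0,0],"rot":[0,0,0],"jaw":0.05}
    - {"dp":[0,0,0],"rot":[0,0,0],"jaw":0.05}
    - {"dp":[0,0,0],"rot":[0,0,0],"jaw":0.03}
    - {"dp":[0,0,0],"rot":[0,0,0],"jaw":0.015}
    - {"dp":[0,0,0],"rot":[0,0,0],"jaw":0.015}
  squeeze: 25

```text
time: 2.03
tcp_pos: [0.6806, -0.1391, 0.0315]
tool_rot: [[0.002, 0.988, 0.157], [-0.0, 0.157, -0.988], [-1.0, 0.002, 0.001]]
contact_force: [-0.2, 0.2, 2.1]
opening: 0.25
```

send_rows:
  deltas:
    - {"dp":[0,0,0],"rot":[0,0,0],"jaw":0.015}
    - {"dp":[0,0,0],"rot":[0,0,0],"jaw":0.015}
    - {"dp":[0,0,0],"rot":[0,0,0],"jaw":0.015}

```text
time: 2.28
tcp_pos: [0.6806, -0.1391, 0.0314]
tool_rot: [[0.002, 0.988, 0.157], [-0.0, 0.157, -0.988], [-1.0, 0.002, 0.001]]
contact_force: [-0.3, 0.5, 6.2]
opening: 0.247
```

```bash
python3 snap.py d wrist
```

```text
2.3333 [ 0.6806 -0.1392  0.0315] [[0.0017, 0.9876, 0.1571], [-0.0003, 0.1571, -0.9876], [-1.0, 0.0017, 0.0006]] [-1.25 -0.17  6.69] [ 0.01  0.21 -0.04] 0.2541883657995767
```

View pics/d_wrist.png

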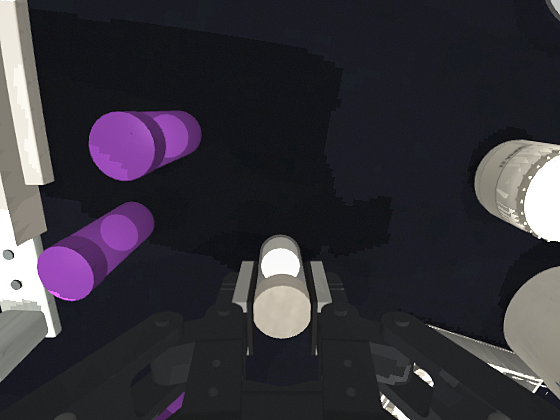

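```bash
cat > fc.py <<'E'
import sys
from h import *
# cap top: plane z known, fit circle from bright-ish top points
c=load(sys.argv[1]); gx,gy,zt=map(float,sys.argv[2:5])
W=cloud(c).reshape(-1,3); W=W[np.isfinite(W).all(1)]
q=W[(np.abs(W[:,2]-zt)<.004)&(np.hypot(W[:,0]-gx,W[:,1]-gy)<.0125)]
print("top median z",np.median(q[:,2]).round(4),"bbox mid",((q.min(0)+q.max(0))/2).round(4),"mean",q.mean(0).round(4),len(q), np.ptp(q,axis=0).round(4))
E
python3 fc.py pics/d_wrist.npz .680 -.139 .062;  python3 fc.py pics/c_wrist.npz .680 -.139 .062; python3 fv.py pics/d_wrist.npz .680 -.139
```

```text
top median z 0.0601 bbox mid [ 0.6801 -0.1378  0.0621] mean [ 0.6798 -0.1369  0.0602] 2519 [0.0232 0.0225 0.0079]
top median z 0.0602 bbox mid [ 0.6791 -0.1375  0.0605] mean [ 0.6792 -0.1371  0.0602] 1125 [0.0221 0.0219 0.0048]
vial [ 6.796e-01 -1.372e-01  3.000e-04] 7295 0.0018840368603053534
```

send_rows:
  deltas:
    - {"dp":[-0.01,0,0],"rot":[0,0,0],"jaw":0.015}
    - {"dp":[-0.02,0,0],"rot":[0,0,0],"jaw":0.015}
    - {"dp":[-0.02,0,0],"rot":[0,0,0],"jaw":0.015}
    - {"dp":[-0.02,0,0],"rot":[0,0,0],"jaw":0.015}
    - {"dp":[-0.02,0,0],"rot":[0,0,0],"jaw":0.015}

```text
time: 2.75
tcp_pos: [0.6798, -0.139, 0.1217]
tool_rot: [[-0.0, 0.988, 0.157], [0.0, 0.157, -0.988], [-1.0, -0.0, -0.0]]
contact_force: [1.2, -0.1, -0.6]
opening: 0.246
```

send_rows:
  deltas:
    - {"dp":[0,-0.0183,-0.0158],"rot":[0,0,0],"jaw":0.015}
    - {"dp":[0,-0.0183,-0.0158],"rot":[0,0,0],"jaw":0.015}
    - {"dp":[0,-0.0183,-0.0158],"rot":[0,0,0],"jaw":0.015}
    - {"dp":[0,-0.0183,-0.0158],"rot":[0,0,0],"jaw":0.015}
    - {"dp":[0,-0.0183,-0.0158],"rot":[0,0,0],"jaw":0.015}
    - {"dp":[0,-0.0183,-0.0158],"rot":[0,0,0],"jaw":0.015}
    - {"dp":[0,-0.0183,-0.0158],"rot":[0,0,0],"jaw":0.015}
    - {"dp":[0,-0.0184,-0.016],"rot":[0,0,0],"jaw":0.015}
    - {"dp":[0,0,0],"rot":[0,0,0],"jaw":0.015}
    - {"dp":[0,0,0],"rot":[0,0,0],"jaw":0.015}

```text
time: 3.58
tcp_pos: [0.5149, -0.0365, 0.1211]
tool_rot: [[0.001, 0.987, 0.159], [-0.0, 0.159, -0.987], [-1.0, 0.001, 0.0]]
contact_force: [0.4, -1.2, -0.7]
opening: 0.25
```

send_rows:
  deltas:
    - {"dp":[0.015,0,0],"rot":[0,0,0],"jaw":0.015}
    - {"dp":[0,0,0],"rot":[0,0,0],"jaw":0.015}
    - {"dp":[0,0,0],"rot":[0,0,0],"jaw":0.015}

```text
time: 3.83
tcp_pos: [0.5157, -0.0376, 0.1051]
tool_rot: [[-0.001, 0.988, 0.157], [-0.0, 0.157, -0.988], [-1.0, -0.001, 0.0]]
contact_force: [0.3, 0.5, 0.3]
opening: 0.252
```

```bash
python3 snap.py e wrist scene side
python3 - <<'E'
from h import *
for n in ["wrist","scene"]:
    c=load(f"pics/e_{n}.npz"); W=cloud(c).reshape(-1,3); W=W[np.isfinite(W).all(1)]
    x0=np.array([.5226,-.0837,.158,0])
    q=W[(W[:,2]>.004)&(W[:,2]<.07)]
    L=loc(q,x0); q=q[(np.abs(L[:,0])<.036)&(L[:,1]>-.14)&(L[:,1]<.077)]
    for k in range(3):
        d=np.abs(sdf_rack(loc(q,x0))); x0,e=fit(sdf_rack,q[d<.006],x0)
    print(n,x0.round(4),e,"place1",w(x0,(0,.048)).round(4))
c=load("pics/e_scene.npz"); cv2.imwrite("pics/e_sc.png",cv2.resize(c["image"][200:330,200:380,::-1],None,fx=4,fy=4))
E
```

```text
3.9833 [ 0.516  -0.0374  0.1057] [[0.0006, 0.9876, 0.1568], [-0.0, 0.1568, -0.9876], [-1.0, 0.0005, 0.0001]] [-0.64 -0.57 -0.74] [-0.01 -0.01 -0.01] 0.24696964796243878
wrist [ 0.5222 -0.083   0.1554 -0.0011] 0.0004872476789579772 place1 [ 0.5148 -0.0356]
scene [ 5.231e-01 -8.390e-02  1.567e-01 -1.000e-04] 0.0005995858797313179 place1 [ 0.5156 -0.0365]
```

View pics/e_wrist.png

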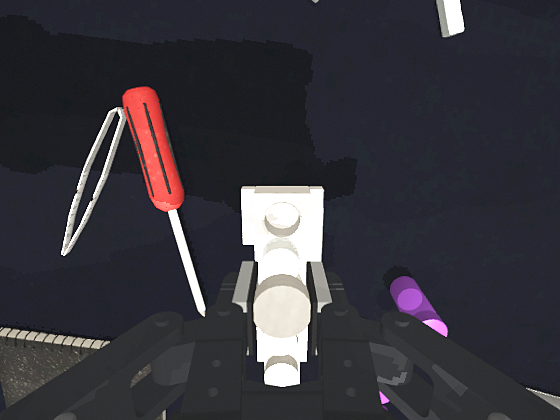

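View pics/e_sc.png

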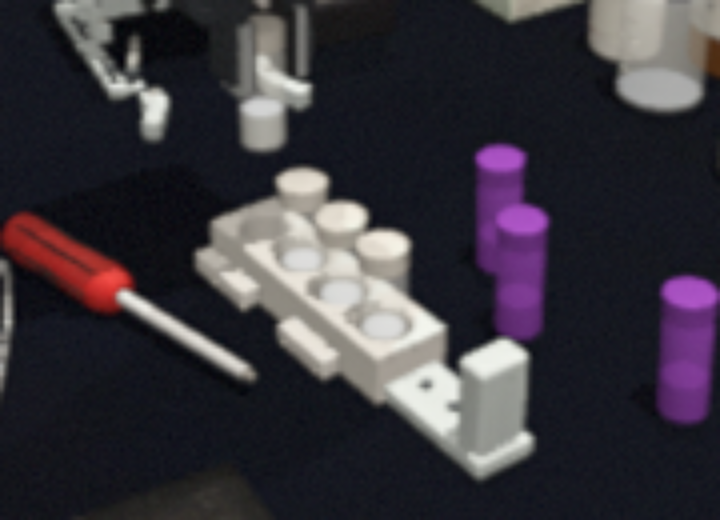

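```bash
cat > fh.py <<'E'
import sys
from h import *
tag=sys.argv[1]; g=np.array(list(map(float,sys.argv[2:5])))  # expected foot centre
for n in ["wrist","scene","side"]:
    try: c=load(f"pics/{tag}_{n}.npz")
    except Exception: continue
    W=cloud(c); 
    m=np.isfinite(W).all(-1)&(np.hypot(W[...,0]-g[0],W[...,1]-g[1])<.014)&(W[...,2]>g[2]-.004)&(W[...,2]<g[2]+.066)
    im=c["image"].astype(int)
    br=im.max(-1)>100
    q=W[m&br]
    f=lambda p:cyl(p,0,0,.011,0,.062)
    if len(q)<30: print(n,len(q)); continue
    r=least_squares(lambda x:f(q-x),g,loss="soft_l1",f_scale=.001,x_scale=.01)
    print(n,"vial foot",r.x.round(4),len(q),np.median(np.abs(f(q-r.x))).round(5))
E
python3 fh.py e .516 -.037 .075
```

```text
wrist vial foot [ 0.5149 -0.0368  0.0719] 4745 0.00044
scene vial foot [ 0.5151 -0.0372  0.0735] 273 0.00062
side vial foot [ 0.5168 -0.0377  0.0777] 107 0.00129
```

send_rows:
  deltas:
    - {"dp":[0.015,0.0004,-0.0009],"rot":[0,0,0],"jaw":0.015}
    - {"dp":[0.015,0,0],"rot":[0,0,0],"jaw":0.015}
    - {"dp":[0.014,0,0],"rot":[0,0,0],"jaw":0.015}
    - {"dp":[0,0,0],"rot":[0,0,0],"jaw":0.015}
    - {"dp":[0,0,0],"rot":[0,0,0],"jaw":0.015}
    - {"dp":[0,0,0],"rot":[0,0,0],"jaw":0.015}

```text
time: 4.48
tcp_pos: [0.5162, -0.0361, 0.062]
tool_rot: [[0.001, 0.988, 0.157], [-0.0, 0.157, -0.988], [-1.0, 0.001, 0.0]]
contact_force: [-0.5, 0.1, -0.6]
opening: 0.244
```

```bash
python3 snap.py f wrist scene side; python3 fh.py f .5155 -.036 .029;python3 - <<'E'
from h import *
c=load("pics/f_scene.npz"); cv2.imwrite("pics/f_sc.png",cv2.resize(c["image"][200:330,200:380,::-1],None,fx=4,fy=4))
c=load("pics/f_wrist.npz"); cv2.imwrite("pics/f_wr.png",cv2.resize(c["image"][160:360,200:370,::-1],None,fx=3,fy=3))
E
```

```text
4.6333 [ 0.5163 -0.0361  0.0622] [[0.0016, 0.9876, 0.1573], [-0.0001, 0.1573, -0.9876], [-1.0, 0.0016, 0.0004]] [-1.19  0.04 -0.57] [ 0.01  0.06 -0.07] 0.25045474414591556
wrist vial foot [ 0.5153 -0.0353  0.0289] 4738 0.00043
scene vial foot [ 0.5153 -0.0357  0.0302] 238 0.00064
side vial foot [ 0.5169 -0.0362  0.0306] 118 0.0014
```

View pics/f_sc.png

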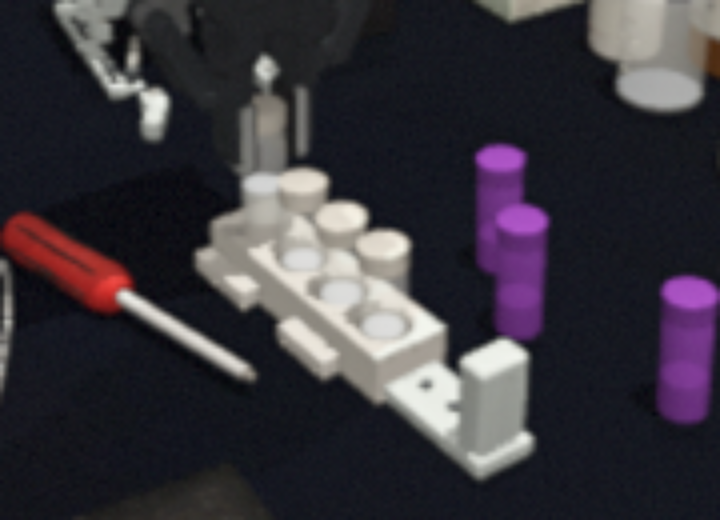

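View pics/f_wr.png

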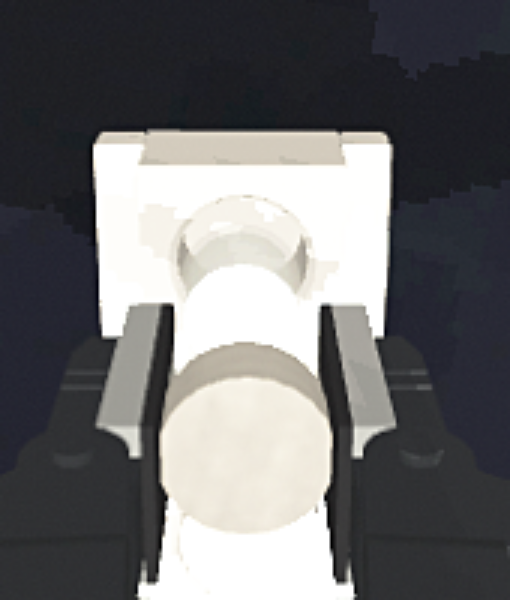

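send_rows:
  deltas:
    - {"dp":[0.002,0,0.0005],"rot":[0,0,0],"jaw":0.015}
    - {"dp":[0.003,0,0],"rot":[0,0,0],"jaw":0.015}
    - {"dp":[0.003,0,0],"rot":[0,0,0],"jaw":0.015}
    - {"dp":[0.003,0,0],"rot":[0,0,0],"jaw":0.015}

```text
time: 4.97
tcp_pos: [0.5157, -0.0366, 0.05]
tool_rot: [[-0.0, 0.988, 0.157], [-0.0, 0.157, -0.988], [-1.0, -0.0, 0.0]]
contact_force: [-0.3, -0.0, -0.1]
opening: 0.251
```

send_rows:
  deltas:
    - {"dp":[0.004,0,0],"rot":[0,0,0],"jaw":0.015}
    - {"dp":[0.004,0,0],"rot":[0,0,0],"jaw":0.015}
    - {"dp":[0.004,0,0],"rot":[0,0,0],"jaw":0.015}
    - {"dp":[0.001,0,0],"rot":[0,0,0],"jaw":0.015}
    - {"dp":[0.001,0,0],"rot":[0,0,0],"jaw":0.015}
    - {"dp":[0,0,0],"rot":[0,0,0],"jaw":0.015}

```text
time: 5.47
tcp_pos: [0.5156, -0.0365, 0.036]
tool_rot: [[-0.0, 0.988, 0.157], [0.0, 0.157, -0.988], [-1.0, -0.0, -0.0]]
contact_force: [0.2, 0.1, -0.2]
opening: 0.247
```

send_rows:
  deltas:
    - {"dp":[0.0007,0,0],"rot":[0,0,0],"jaw":0.015}
    - {"dp":[0.0005,0,0],"rot":[0,0,0],"jaw":0.015}
    - {"dp":[0,0,0],"rot":[0,0,0],"jaw":0.015}

```text
time: 5.72
tcp_pos: [0.5159, -0.0366, 0.0354]
tool_rot: [[0.001, 0.988, 0.157], [-0.0, 0.157, -0.988], [-1.0, 0.0, 0.0]]
contact_force: [-0.5, -0.1, 1.8]
opening: 0.25
```

send_rows:
  deltas:
    - {"dp":[0,0,0],"rot":[0,0,0],"jaw":0.03}
    - {"dp":[0,0,0],"rot":[0,0,0],"jaw":0.045}
    - {"dp":[0,0,0],"rot":[0,0,0],"jaw":0.045}
    - {"dp":[-0.005,0,0],"rot":[0,0,0],"jaw":0.045}
    - {"dp":[-0.01,0,0],"rot":[0,0,0],"jaw":0.045}
    - {"dp":[-0.02,0,0],"rot":[0,0,0],"jaw":0.045}
    - {"dp":[-0.025,0,0],"rot":[0,0,0],"jaw":0.045}
    - {"dp":[-0.025,0,0],"rot":[0,0,0],"jaw":0.045}
    - {"dp":[-0.025,0,0],"rot":[0,0,0],"jaw":0.045}
    - {"dp":[-0.02,0,0],"rot":[0,0,0],"jaw":0.045}

```text
time: 6.55
tcp_pos: [0.516, -0.0365, 0.168]
tool_rot: [[0.002, 0.988, 0.157], [0.0, 0.157, -0.988], [-1.0, 0.002, 0.0]]
contact_force: [-0.3, -0.5, -0.7]
opening: 0.523
```

send_rows:
  deltas:
    - {"dp":[-0.02,0,-0.02],"rot":[0,0,0],"jaw":0.06}
    - {"dp":[-0.015,0,-0.02],"rot":[0,0,0],"jaw":0.06}
    - {"dp":[0,0,0],"rot":[0,0,0],"jaw":0.06}
    - {"dp":[0,0,0],"rot":[0,0,0],"jaw":0.06}

```text
time: 6.88
tcp_pos: [0.5098, 0.004, 0.2018]
tool_rot: [[0.003, 0.987, 0.16], [0.0, 0.16, -0.987], [-1.0, 0.003, 0.0]]
contact_force: [-0.2, 0.5, -1.1]
opening: 0.704
```

```bash
python3 snap.py g wrist scene side
python3 - <<'E'
from h import *
c=load("pics/g_scene.npz"); cv2.imwrite("pics/g_sc.png",cv2.resize(c["image"][200:330,200:380,::-1],None,fx=4,fy=4))
S=lambda p:sdf_rack(p,(48,16,-16,-48))
for n in ["wrist","scene"]:
    c=load(f"pics/g_{n}.npz"); W=cloud(c).reshape(-1,3); W=W[np.isfinite(W).all(1)]
    x0=np.array([.5226,-.0837,.158,0])
    q=W[(W[:,2]>.004)&(W[:,2]<.08)]
    L=loc(q,x0); q=q[(np.abs(L[:,0])<.036)&(L[:,1]>-.14)&(L[:,1]<.077)]
    x0,e=fit(S,q,x0)
    print(n,x0.round(4),e,"grip",w(x0,(0,-.12)).round(4))
    L=loc(q,x0)
    for y in (.048,.016,-.016,-.048):
        d=np.hypot(L[:,0],L[:,1]-y)<.007; print("  top",np.percentile(L[d,2],90).round(4),d.sum())
E
```

```text
7.0333 [0.509  0.0019 0.1997] [[-0.0011, 0.9877, 0.1563], [-0.0007, 0.1563, -0.9877], [-1.0, -0.0011, 0.0005]] [0.18 0.27 0.41] [ 0.06 -0.02 -0.01] 0.6994613147763323
wrist [ 0.5223 -0.0835  0.1565 -0.0012] 0.0005179420040474832 grip [ 0.541 -0.202]
  top 0.0666 195
  top 0.0666 173
  top 0.0663 157
  top 0.0665 143
scene [ 5.230e-01 -8.380e-02  1.565e-01 -2.000e-04] 0.0006081541608206134 grip [ 0.5417 -0.2023]
  top 0.0665 20
  top 0.0662 29
  top 0.0666 24
  top 0.0665 27
```

View pics/g_wrist.png

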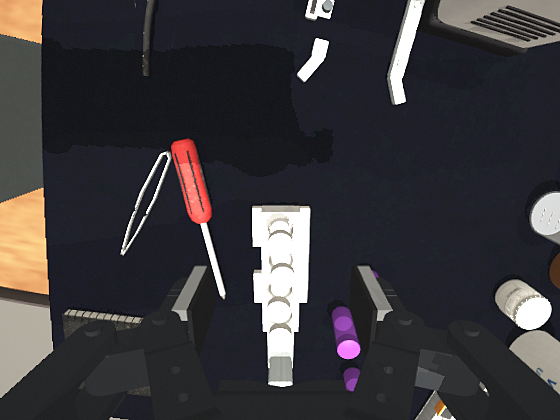

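View pics/g_sc.png

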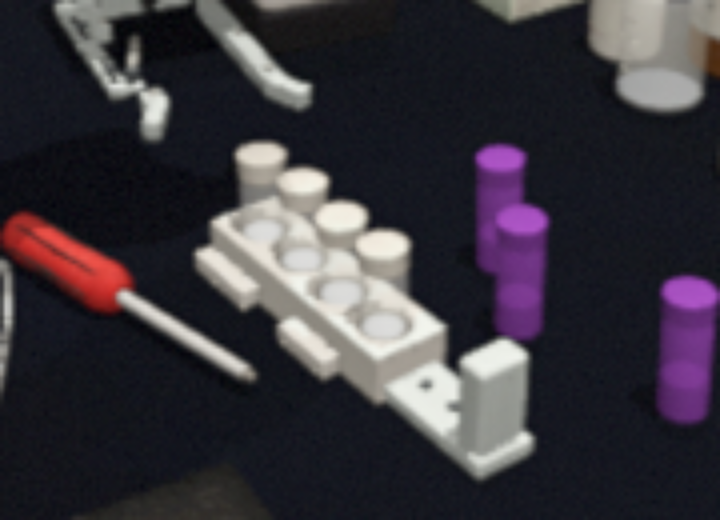

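All four vials are seated, with every top at 66 mm. Next I'll move to look into the lane from above.

send_rows:
  deltas:
    - {"dp":[-0.01,0.01,-0.022],"rot":[0,0,0],"jaw":0.06}
    - {"dp":[-0.01,0.01,-0.022],"rot":[0,0,0],"jaw":0.06}
    - {"dp":[0,0.01,-0.022],"rot":[0,0,0],"jaw":0.06}
    - {"dp":[0,0,0],"rot":[0,0,0],"jaw":0.06}
    - {"dp":[0,0,0],"rot":[0,0,0],"jaw":0.06}
    - {"dp":[0,0,0],"rot":[0,0,0],"jaw":0.06}

```text
time: 7.53
tcp_pos: [0.5283, 0.0714, 0.2192]
tool_rot: [[-0.002, 0.988, 0.156], [-0.001, 0.156, -0.988], [-1.0, -0.002, 0.001]]
contact_force: [-0.8, 0.0, -0.9]
opening: 0.702
```

```bash
python3 snap.py i wrist scene side
```

```text
7.6833 [0.5284 0.0712 0.2196] [[-0.0011, 0.9879, 0.1553], [-0.0008, 0.1553, -0.9879], [-1.0, -0.0012, 0.0006]] [-0.97 -0.15 -0.5 ] [-0.    0.02  0.02] 0.701132361533828
```

View pics/i_wrist.png

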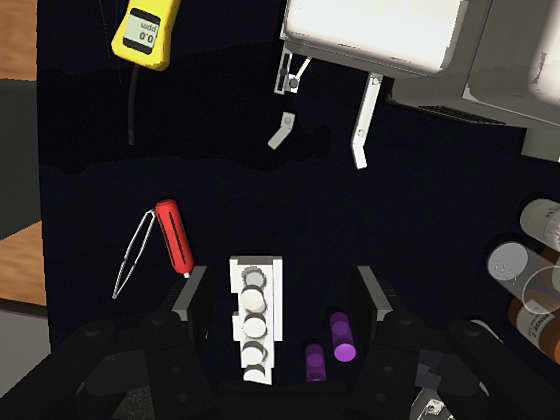

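```bash
cat >> h.py <<'E'
def sdf_s2(p):
    def flare(s):
        a=np.array([s*.0305,-.062]); b=np.array([s*.0425,-.083]); u=(b-a)/np.linalg.norm(b-a); nrm=np.array([-u[1],u[0]]); nrm*=np.sign(nrm[0]*s)
        q=np.c_[(p[:,:2]-a)@u,(p[:,:2]-a)@nrm,p[:,2]]
        return box(q,[0,0,0],[np.linalg.norm(b-a),.0095,.012])
    return np.min([sdf_samp(p),box(p,[.0305,-.062,0],[.0405,.062,.012]),box(p,[-.0425,-.062,0],[-.0305,-.047,.012]),flare(1),flare(-1)],axis=0)
E
python3 - <<'E'
from h import *
def sel(n):
    c=load(n); W=cloud(c).reshape(-1,3); W=W[np.isfinite(W).all(1)]
    return W[(W[:,2]>.004)&(W[:,2]<.235)&(np.abs(W[:,0]-.6)<.25)&(np.abs(W[:,1]-.2)<.25)]
Ps={n:sel(f"pics/i_{n}.npz") for n in ["wrist","scene","side"]}
for n,P in Ps.items():
  for a in (-.05,-.085):
    x0=np.array([.5652,.1856,a,0])
    for g in (.015,.01,.008,.006,.005,.004):
        q=P[np.abs(sdf_s2(loc(P,x0)))<g]; x0,e=fit(sdf_s2,q,x0,.001)
    print(n,len(q),x0.round(4),e.round(5))
W=Ps["wrist"]; L=loc(W,x0)
q=L[(L[:,2]<.02)&(np.abs(L[:,0])<.06)]
# residual per face in wrist: inner edges
x=W[(W[:,2]>.0095)&(W[:,2]<.016)]
for yy in np.arange(-.09,.0,.006):
    l=loc(x,x0); s=l[(np.abs(l[:,1]-yy)<.003)]
    a=s[(s[:,0]<0)&(s[:,0]>-.06)][:,0]; b=s[(s[:,0]>0)&(s[:,0]<.06)][:,0]
    print(round(yy,3),(a.min().round(4),a.max().round(4)) if len(a) else None,(b.min().round(4),b.max().round(4)) if len(b) else None)
E
```

```text
wrist 29150 [ 5.652e-01  1.864e-01 -4.930e-02  4.000e-04] 0.00061
wrist 29150 [ 5.652e-01  1.864e-01 -4.930e-02  4.000e-04] 0.00061
scene 5703 [ 0.5649  0.1857 -0.0503  0.0009] 0.00112
scene 5703 [ 0.5649  0.1857 -0.0503  0.0009] 0.00112
side 7186 [ 0.5643  0.1846 -0.0834  0.0035] 0.00109
side 7186 [ 0.5643  0.1846 -0.0834  0.0035] 0.00109
-0.09 None None
-0.084 (np.float64(-0.05), np.float64(-0.0426)) (np.float64(0.0426), np.float64(0.0448))
-0.078 (np.float64(-0.0511), np.float64(-0.0382)) (np.float64(0.0392), np.float64(0.0504))
-0.072 (np.float64(-0.0484), np.float64(-0.0355)) (np.float64(0.0355), np.float64(0.05))
-0.066 (np.float64(-0.0457), np.float64(-0.0326)) (np.float64(0.0323), np.float64(0.0456))
-0.06 (np.float64(-0.0426), np.float64(-0.0312)) (np.float64(0.03), np.float64(0.0429))
-0.054 (np.float64(-0.043), np.float64(-0.0315)) (np.float64(0.0299), np.float64(0.0417))
-0.048 (np.float64(-0.0432), np.float64(-0.0315)) (np.float64(0.0305), np.float64(0.0419))
-0.042 None (np.float64(0.03), np.float64(0.0412))
-0.036 None (np.float64(0.0294), np.float64(0.0412))
-0.03 (np.float64(-0.0547), np.float64(-0.0474)) (np.float64(0.0289), np.float64(0.0411))
-0.024 (np.float64(-0.0544), np.float64(-0.0367)) (np.float64(0.0288), np.float64(0.0408))
-0.018 (np.float64(-0.0555), np.float64(-0.036)) (np.float64(0.029), np.float64(0.0574))
-0.012 (np.float64(-0.0555), np.float64(-0.0351)) (np.float64(0.0289), np.float64(0.0453))
-0.006 (np.float64(-0.0546), np.float64(-0.0325)) (np.float64(0.029), np.float64(0.0442))
```

The sampler pose is consistent between the wrist and scene views: (0.565, 0.186), yaw −0.050. The side view disagrees in yaw, but the rail edges support −0.05. I'll now move to the post and turn so the jaws close along the row.

send_rows:
  deltas:
    - {"dp":[0.0085,-0.0038,0.034],"rot":[0,0,0],"jaw":0.045}
    - {"dp":[0.0085,-0.0038,0.034],"rot":[0,0,0],"jaw":0.045}
    - {"dp":[0.0085,-0.0038,0.034],"rot":[0,0,0],"jaw":0.045}
    - {"dp":[0.0085,-0.0038,0.034],"rot":[0,0,0],"jaw":0.045}
    - {"dp":[0.0085,-0.0038,0.034],"rot":[0,0,0],"jaw":0.045}
    - {"dp":[0.0085,-0.0038,0.034],"rot":[0,0,0],"jaw":0.045}
    - {"dp":[0.0085,-0.0038,0.034],"rot":[0,0,0],"jaw":0.045}
    - {"dp":[0.0085,-0.0038,0.034],"rot":[0,0,0],"jaw":0.045}
    - {"dp":[0,0,0],"rot":[-0.1,0,0],"jaw":0.045}
    - {"dp":[0,0,0],"rot":[-0.1225,0,0],"jaw":0.045}

```text
time: 8.52
tcp_pos: [0.5399, -0.2047, 0.151]
tool_rot: [[-0.002, 0.929, 0.369], [-0.001, 0.369, -0.929], [-1.0, -0.002, 0.0]]
contact_force: [-0.3, 0.4, 0.4]
opening: 0.531
```

send_rows:
  deltas:
    - {"dp":[0,0,0],"rot":[-0.1225,0,0],"jaw":0.045}
    - {"dp":[0,0,0],"rot":[-0.1225,0,0],"jaw":0.045}
    - {"dp":[0,0,0],"rot":[-0.1225,0,0],"jaw":0.045}
    - {"dp":[0,0,0],"rot":[-0.1225,0,0],"jaw":0.045}
    - {"dp":[0,0,0],"rot":[-0.1225,0,0],"jaw":0.045}
    - {"dp":[0,0,0],"rot":[-0.1225,0,0],"jaw":0.045}
    - {"dp":[0,0,0],"rot":[-0.1225,0,0],"jaw":0.045}
    - {"dp":[0,0,0],"rot":[-0.1225,0,0],"jaw":0.045}
    - {"dp":[0,0,0],"rot":[-0.1225,0,0],"jaw":0.045}
    - {"dp":[0,0,0],"rot":[-0.1225,0,0],"jaw":0.045}

```text
time: 9.35
tcp_pos: [0.5408, -0.2017, 0.1519]
tool_rot: [[-0.001, -0.039, 0.999], [-0.0, 0.999, 0.039], [-1.0, -0.0, -0.001]]
contact_force: [-0.5, 0.4, -0.4]
opening: 0.53
```

send_rows:
  deltas:
    - {"dp":[0,0,0],"rot":[-0.121,0,0],"jaw":0.045}
    - {"dp":[0,0,0],"rot":[0,0,0],"jaw":0.045}
    - {"dp":[0,0,0],"rot":[0,0,0],"jaw":0.045}
    - {"dp":[0,0,0],"rot":[0,0,0],"jaw":0.045}

```text
time: 9.68
tcp_pos: [0.5411, -0.2012, 0.152]
tool_rot: [[-0.0, -0.15, 0.989], [-0.0, 0.989, 0.15], [-1.0, -0.0, -0.0]]
contact_force: [-0.7, 0.9, 0.9]
opening: 0.524
```

```bash
python3 snap.py j wrist
python3 - <<'E'
from station import robot
print(robot.observe()["joint_pos"].round(2))
E
```

```text
9.7333 [ 0.5412 -0.201   0.152 ] [[-0.0002, -0.1513, 0.9885], [-0.0002, 0.9885, 0.1513], [-1.0, -0.0001, -0.0002]] [-0.53  0.09  0.41] [-0.02  0.01 -0.03] 0.5293785725884523
[ 0.75  0.58 -0.7   1.74  0.43  0.99  1.61]
```

View pics/j_wrist.png

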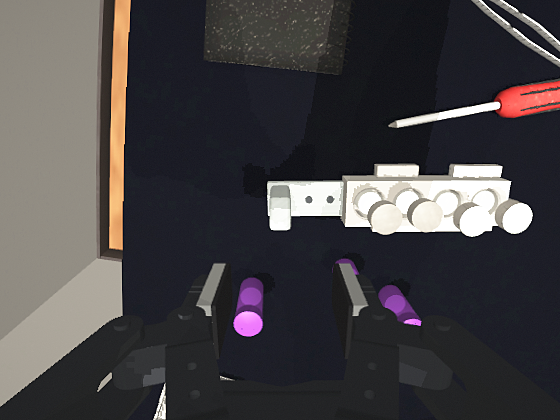

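send_rows:
  deltas:
    - {"dp":[0.02,-0.001,0],"rot":[0,0,0],"jaw":0.045}
    - {"dp":[0.02,0,0],"rot":[0,0,0],"jaw":0.045}
    - {"dp":[0.02,0,0],"rot":[0,0,0],"jaw":0.045}
    - {"dp":[0.02,0,0],"rot":[0,0,0],"jaw":0.045}
    - {"dp":[0.02,0,0],"rot":[0,0,0],"jaw":0.045}
    - {"dp":[0.02,0,0],"rot":[0,0,0],"jaw":0.045}
    - {"dp":[0.014,0,0],"rot":[0,0,0],"jaw":0.045}
    - {"dp":[0,0,0],"rot":[0,0,0],"jaw":0.045}
    - {"dp":[0,0,0],"rot":[0,0,0],"jaw":0.045}

```text
time: 10.48
tcp_pos: [0.5413, -0.2013, 0.0178]
tool_rot: [[-0.001, -0.154, 0.988], [0.0, 0.988, 0.154], [-1.0, 0.0, -0.001]]
contact_force: [-0.5, -0.5, 0.7]
opening: 0.524
```

send_rows:
  deltas:
    - {"dp":[0,0,0],"rot":[0,0,0],"jaw":0.02}
    - {"dp":[0,0,0],"rot":[0,0,0],"jaw":0.01}
    - {"dp":[0,0,0],"rot":[0,0,0],"jaw":0.01}
    - {"dp":[0,0,0],"rot":[0,0,0],"jaw":0.01}
    - {"dp":[0,0,0],"rot":[0,0,0],"jaw":0.01}
    - {"dp":[0,0,0],"rot":[0,0,0],"jaw":0.01}
  squeeze: 40

```text
time: 10.98
tcp_pos: [0.5424, -0.2019, 0.0194]
tool_rot: [[0.002, -0.155, 0.988], [-0.001, 0.988, 0.155], [-1.0, -0.001, 0.002]]
contact_force: [-0.8, -0.5, 6.2]
opening: 0.183
```

```bash
cat > rk.py <<'E'
# fit rack pose: python3 rk.py tag x y yaw cams
import sys
from h import *
tag=sys.argv[1]; x00=np.array(list(map(float,sys.argv[2:5]))+[0])
S=lambda p:sdf_rack(p,(48,16,-16,-48))
for n in sys.argv[5:]:
    c=load(f"pics/{tag}_{n}.npz"); W=cloud(c).reshape(-1,3); W=W[np.isfinite(W).all(1)]
    W=W[(W[:,2]>.004)&(W[:,2]<.07)]; x0=x00.copy()
    for g in (.012,.008,.005,.004):
        L=loc(W,x0); b=(np.abs(L[:,0])<.04)&(L[:,1]>-.108)&(L[:,1]<.08)
        q=W[b]; q=q[np.abs(S(loc(q,x0)))<g]
        x0,e=fit(S,q,x0,.001)
    xs=np.array([.5651,.186,-.0497]); l=loc(np.array([[x0[0],x0[1],0]]),np.r_[xs,0])[0]
    print(n,len(q),x0.round(4),e.round(5),"in sampler x,y mm",(l[:2]*1000).round(1),"yaw rel",round(x0[2]-xs[2],4))
E
python3 snap.py k wrist scene; python3 rk.py k .5227 -.0837 .1565 wrist scene
```

```text
11.0833 [ 0.5424 -0.2019  0.0194] [[0.0021, -0.1548, 0.9879], [-0.001, 0.9879, 0.1548], [-1.0, -0.0013, 0.0019]] [-0.25 -0.57  6.16] [0.02 0.17 0.05] 0.1803133172989889
wrist 24152 [ 0.5214 -0.0827  0.1774 -0.0013] 0.00053 in sampler x,y mm [ -30.3 -270.6] yaw rel 0.2271
scene 2190 [ 5.229e-01 -8.300e-02  1.558e-01 -1.000e-04] 0.00062 in sampler x,y mm [ -28.7 -270.7] yaw rel 0.2055
```

View pics/k_wrist.png

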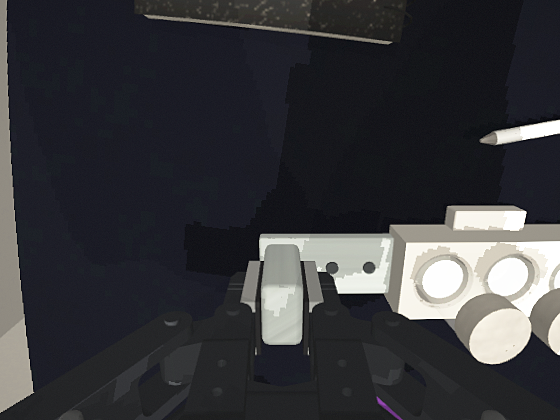

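Post is gripped (15.5 mm). I'll relieve the downward press, then turn the rack onto the lane direction.

send_rows:
  deltas:
    - {"dp":[-0.001,0,0],"rot":[0.01,0,0],"jaw":0.01}
    - {"dp":[-0.0005,0,0],"rot":[0.025,0,0],"jaw":0.01}
    - {"dp":[0,0,0],"rot":[0.035,0,0],"jaw":0.01}
    - {"dp":[0,0,0],"rot":[0.035,0,0],"jaw":0.01}
    - {"dp":[0,0,0],"rot":[0.035,0,0],"jaw":0.01}
    - {"dp":[0,0,0],"rot":[0.035,0,0],"jaw":0.01}
    - {"dp":[0,0,0],"rot":[0.02,0,0],"jaw":0.01}
    - {"dp":[0,0,0],"rot":[0.01,0,0],"jaw":0.01}
    - {"dp":[0,0,0],"rot":[0,0,0],"jaw":0.01}
    - {"dp":[0,0,0],"rot":[0,0,0],"jaw":0.01}

```text
time: 11.92
tcp_pos: [0.5416, -0.2015, 0.0195]
tool_rot: [[-0.0, 0.049, 0.999], [0.0, 0.999, -0.049], [-1.0, 0.0, -0.0]]
contact_force: [-0.3, 0.4, -2.7]
opening: 0.182
```

```bash
python3 snap.py l wrist scene; python3 rk.py l .5454 -.0837 -.045 scene wrist;python3 - <<'E'
from h import *
c=load("pics/l_scene.npz"); cv2.imwrite("pics/l_sc.png",cv2.resize(c["image"][160:330,200:400,::-1],None,fx=4,fy=3.5))
E
```

```text
12.0167 [ 0.5416 -0.2016  0.0195] [[-0.0001, 0.0489, 0.9988], [0.0001, 0.9988, -0.0489], [-1.0, 0.0001, -0.0001]] [-0.29 -0.19 -1.67] [-0.09  0.07  0.07] 0.1812191923742767
scene 1786 [ 5.467e-01 -8.110e-02 -4.780e-02 -1.000e-04] 0.0006 in sampler x,y mm [  -5.2 -267.7] yaw rel 0.0019
wrist 24190 [ 0.5451 -0.0807 -0.0268 -0.0013] 0.00053 in sampler x,y mm [  -6.7 -267.4] yaw rel 0.0229
```

View pics/l_sc.png

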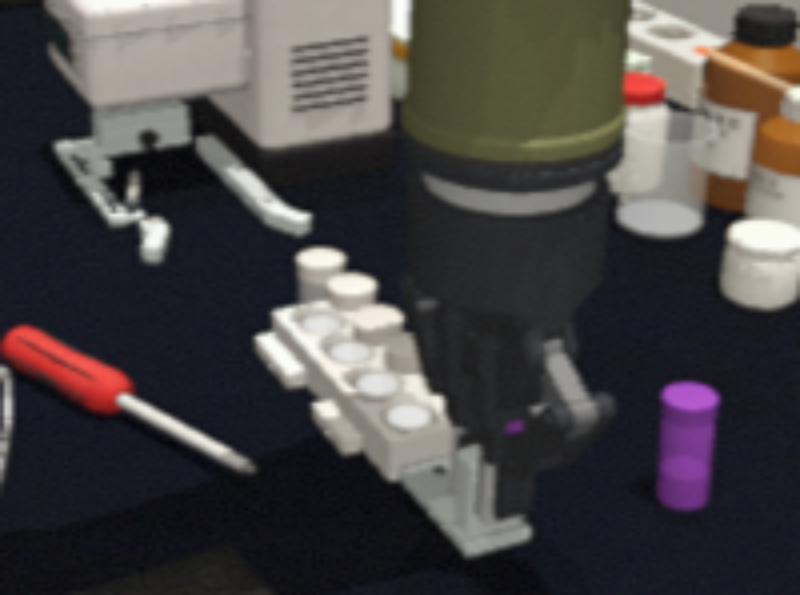

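send_rows:
  deltas:
    - {"dp":[0,0.005,0.0005],"rot":[0,0,0],"jaw":0.01}
    - {"dp":[0,0.01,0.0007],"rot":[0,0,0],"jaw":0.01}
    - {"dp":[0,0.012,0.0008],"rot":[0,0,0],"jaw":0.01}
    - {"dp":[0,0.012,0.0008],"rot":[0,0,0],"jaw":0.01}
    - {"dp":[0,0.012,0.0008],"rot":[0,0,0],"jaw":0.01}
    - {"dp":[0,0.012,0.0008],"rot":[0,0,0],"jaw":0.01}
    - {"dp":[0,0.012,0.0008],"rot":[0,0,0],"jaw":0.01}
    - {"dp":[0,0.01,0],"rot":[0,0,0],"jaw":0.01}
    - {"dp":[0,0.008,0],"rot":[0,0,0],"jaw":0.01}
    - {"dp":[0,0.005,0],"rot":[0,0,0],"jaw":0.01}

```text
time: 12.85
tcp_pos: [0.5517, -0.1023, 0.0196]
tool_rot: [[0.0, 0.048, 0.999], [0.0, 0.999, -0.048], [-1.0, 0.0, -0.0]]
contact_force: [0.3, -1.0, -2.3]
opening: 0.183
```

send_rows:
  deltas:
    - {"dp":[0,0,0],"rot":[0,0,0],"jaw":0.01}
    - {"dp":[0,0,0],"rot":[0,0,0],"jaw":0.01}

```text
time: 13.02
tcp_pos: [0.5516, -0.1038, 0.0195]
tool_rot: [[-0.0, 0.049, 0.999], [-0.0, 0.999, -0.049], [-1.0, -0.0, -0.0]]
contact_force: [-0.3, 0.2, -1.3]
opening: 0.183
```

```bash
python3 snap.py m wrist scene side; python3 rk.py m .5569 .0212 -.0497 scene wrist;python3 - <<'E'
from h import *
c=load("pics/m_scene.npz"); cv2.imwrite("pics/m_sc.png",cv2.resize(c["image"][160:330,180:380,::-1],None,fx=4,fy=3.5))
E
```

```text
13.1667 [ 0.5515 -0.1046  0.0195] [[-0.0001, 0.0502, 0.9987], [-0.0002, 0.9987, -0.0502], [-1.0, -0.0002, -0.0001]] [-0.45  0.31 -2.83] [0.07 0.   0.02] 0.18172118948836352
scene 1331 [ 0.5569  0.016  -0.0491 -0.    ] 0.00066 in sampler x,y mm [   0.2 -170.2] yaw rel 0.0006
wrist 24204 [ 0.5553  0.017  -0.0305 -0.0012] 0.0005 in sampler x,y mm [  -1.4 -169.3] yaw rel 0.0192
```

View pics/m_sc.png

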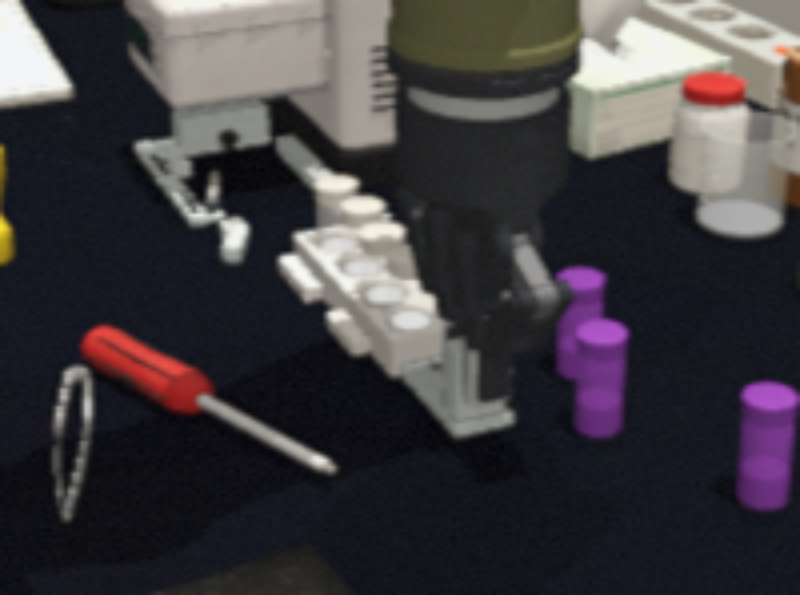

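View pics/m_wrist.png

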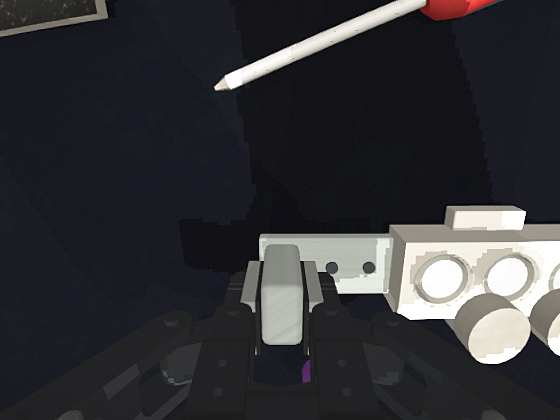

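send_rows:
  deltas:
    - {"dp":[0.0003,0.004,0],"rot":[0,0,0],"jaw":0.01}
    - {"dp":[0.0002,0.008,0],"rot":[0,0,0],"jaw":0.01}
    - {"dp":[0,0.008,0],"rot":[0,0,0],"jaw":0.01}
    - {"dp":[0,0.007,0],"rot":[0,0,0],"jaw":0.01}
    - {"dp":[0,0.006,0],"rot":[0,0,0],"jaw":0.01}
    - {"dp":[0,0.005,0],"rot":[0,0,0],"jaw":0.01}
    - {"dp":[0,0.004,0],"rot":[0,0,0],"jaw":0.01}

```text
time: 13.75
tcp_pos: [0.5535, -0.0631, 0.0194]
tool_rot: [[-0.001, 0.049, 0.999], [-0.003, 0.999, -0.049], [-1.0, -0.003, -0.0]]
contact_force: [-2.0, -9.8, 8.7]
opening: 0.179
```

send_rows:
  deltas:
    - {"dp":[0,0.004,0],"rot":[0,0,0],"jaw":0.01}
    - {"dp":[0,0.004,0],"rot":[0,0,0],"jaw":0.01}
    - {"dp":[0,0,0],"rot":[0,0,0],"jaw":0.01}

```text
time: 14.0
tcp_pos: [0.5537, -0.0539, 0.0194]
tool_rot: [[-0.001, 0.048, 0.999], [-0.001, 0.999, -0.048], [-1.0, -0.001, -0.001]]
contact_force: [-2.0, -3.8, 7.7]
opening: 0.179
```

```bash
python3 snap.py n wrist scene; python3 rk.py n .5594 .066 -.0497 scene ;python3 - <<'E'
from h import *
c=load("pics/n_scene.npz"); cv2.imwrite("pics/n_sc.png",cv2.resize(c["image"][130:280,190:360,::-1],None,fx=4.5,fy=4))
E
```

```text
14.1 [ 0.5537 -0.0539  0.0194] [[-0.0007, 0.0484, 0.9988], [-0.0009, 0.9988, -0.0484], [-1.0, -0.0009, -0.0006]] [-2.99 -3.51  5.92] [-0.67  0.35  0.17] 0.183029472869783
scene 1159 [ 5.585e-01  6.650e-02 -4.530e-02 -1.000e-04] 0.00065 in sampler x,y mm [  -0.6 -119.7] yaw rel 0.0044
```

View pics/n_sc.png

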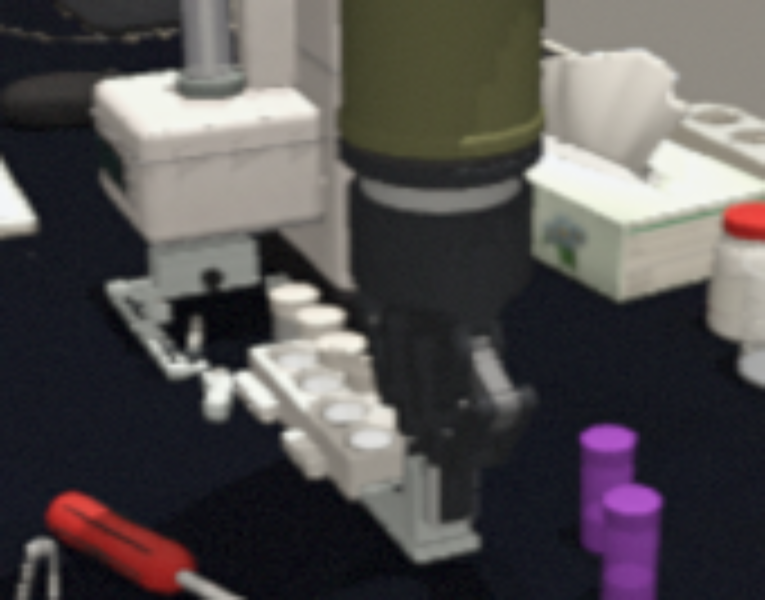

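send_rows:
  deltas:
    - {"dp":[-0.0003,0,-0.0008],"rot":[0,0,0],"jaw":0.01}
    - {"dp":[0,0,0],"rot":[0,0,0],"jaw":0.01}

```text
time: 14.27
tcp_pos: [0.553, -0.0535, 0.0194]
tool_rot: [[-0.0, 0.049, 0.999], [0.0, 0.999, -0.049], [-1.0, 0.0, -0.0]]
contact_force: [-2.3, -1.0, 3.7]
opening: 0.178
```

send_rows:
  deltas:
    - {"dp":[0,0.003,0],"rot":[0,0,0],"jaw":0.01}
    - {"dp":[0,0.004,0],"rot":[0,0,0],"jaw":0.01}
    - {"dp":[0,0.004,0],"rot":[0,0,0],"jaw":0.01}
    - {"dp":[0,0.004,0],"rot":[0,0,0],"jaw":0.01}

```text
time: 14.6
tcp_pos: [0.5538, -0.0394, 0.0194]
tool_rot: [[-0.0, 0.05, 0.999], [-0.001, 0.999, -0.05], [-1.0, -0.001, -0.0]]
contact_force: [-1.3, -5.2, 3.4]
opening: 0.179
```

```bash
python3 snap.py o scene; python3 rk.py o .560 .081 -.0497 scene
```

```text
14.65 [ 0.554  -0.0378  0.0194] [[-0.0001, 0.0486, 0.9988], [0.0004, 0.9988, -0.0486], [-1.0, 0.0004, -0.0002]] [-0.64 -1.81  1.91] [-0.74  0.12  0.04] 0.18456019544115576
scene 1107 [ 5.591e-01  8.090e-02 -4.820e-02 -1.000e-04] 0.00065 in sampler x,y mm [  -0.8 -105.2] yaw rel 0.0015
```

send_rows:
  deltas:
    - {"dp":[0,0.004,0],"rot":[0,0,0],"jaw":0.01}
    - {"dp":[0,0.004,0],"rot":[0,0,0],"jaw":0.01}
    - {"dp":[0,0.004,0],"rot":[0,0,0],"jaw":0.01}
    - {"dp":[0,0.004,0],"rot":[0,0,0],"jaw":0.01}
    - {"dp":[0,0.004,0],"rot":[0,0,0],"jaw":0.01}

```text
time: 15.07
tcp_pos: [0.5548, -0.0195, 0.0194]
tool_rot: [[-0.0, 0.05, 0.999], [-0.001, 0.999, -0.05], [-1.0, -0.001, -0.0]]
contact_force: [-1.1, -4.9, 4.2]
opening: 0.182
```

send_rows:
  deltas:
    - {"dp":[0,0.004,0],"rot":[0,0,0],"jaw":0.01}
    - {"dp":[0,0.004,0],"rot":[0,0,0],"jaw":0.01}
    - {"dp":[0,0.004,0],"rot":[0,0,0],"jaw":0.01}
    - {"dp":[0,0.004,0],"rot":[0,0,0],"jaw":0.01}

```text
time: 15.4
tcp_pos: [0.5555, -0.0035, 0.0194]
tool_rot: [[-0.001, 0.05, 0.999], [-0.001, 0.999, -0.05], [-1.0, -0.001, -0.001]]
contact_force: [-1.7, -5.8, 5.1]
opening: 0.184
```

```bash
python3 snap.py p scene side; python3 rk.py p .562 .117 -.0497 scene;python3 - <<'E'
from h import *
c=load("pics/p_scene.npz"); cv2.imwrite("pics/p_sc.png",cv2.resize(c["image"][130:250,190:340,::-1],None,fx=5,fy=5))
c=load("pics/p_side.npz"); cv2.imwrite("pics/p_si.png",cv2.resize(c["image"][160:310,160:350,::-1],None,fx=4,fy=4))
E
```

```text
15.5 [ 0.5556 -0.0021  0.0194] [[-0.0002, 0.0484, 0.9988], [0.0005, 0.9988, -0.0484], [-1.0, 0.0005, -0.0003]] [-1.98 -0.93  4.12] [-0.34  0.28  0.01] 0.17954599471457408
scene 999 [ 0.5608  0.1168 -0.0477 -0.    ] 0.00067 in sampler x,y mm [ -0.8 -69.3] yaw rel 0.002
```

View pics/p_sc.png

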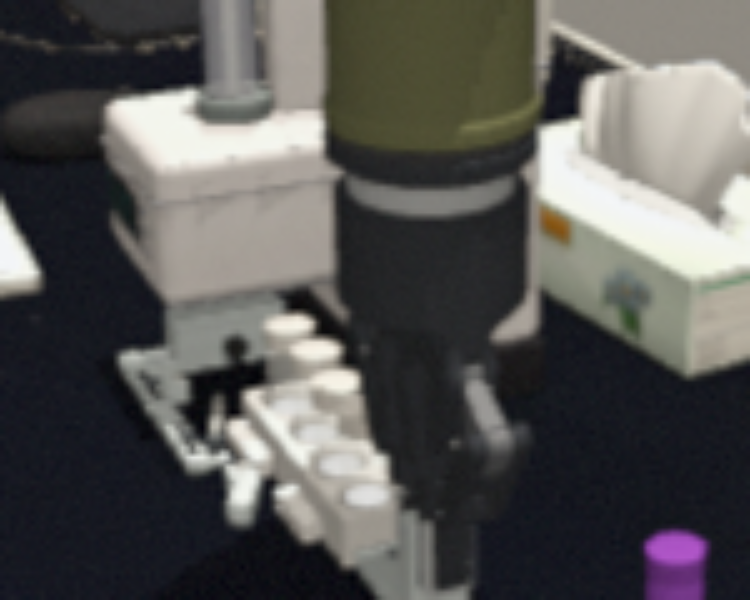

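View pics/p_si.png

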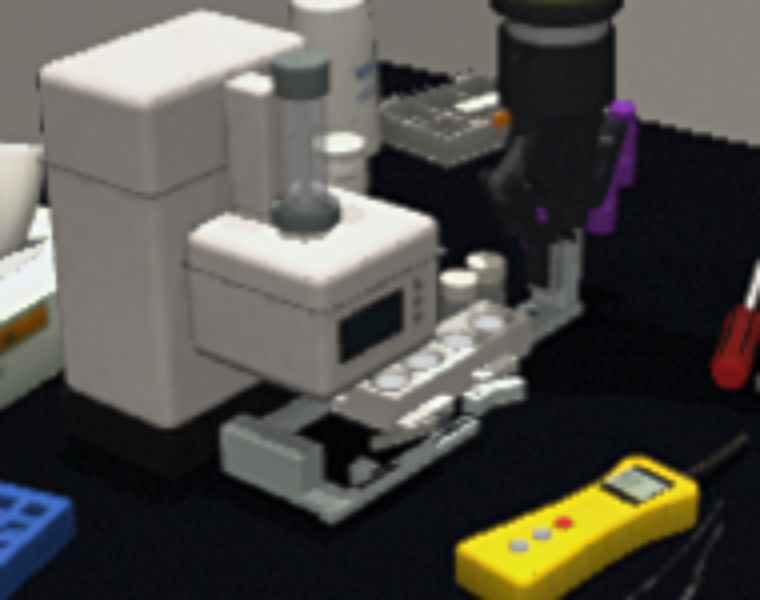

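send_rows:
  deltas:
    - {"dp":[-0.0002,0.002,-0.0004],"rot":[0,0,0],"jaw":0.01}
    - {"dp":[0,0.002,0],"rot":[0,0,0],"jaw":0.01}
    - {"dp":[0,0.002,0],"rot":[0,0,0],"jaw":0.01}
    - {"dp":[0,0.002,0],"rot":[0,0,0],"jaw":0.01}

```text
time: 15.83
tcp_pos: [0.5556, 0.0043, 0.0194]
tool_rot: [[-0.001, 0.05, 0.999], [-0.001, 0.999, -0.05], [-1.0, -0.001, -0.001]]
contact_force: [-1.3, -6.8, 2.6]
opening: 0.179
```

send_rows:
  deltas:
    - {"dp":[0,0.002,0],"rot":[0,0,0],"jaw":0.01}
    - {"dp":[0,0.002,0],"rot":[0,0,0],"jaw":0.01}
    - {"dp":[0,0.002,0],"rot":[0,0,0],"jaw":0.01}
    - {"dp":[0,0.002,0],"rot":[0,0,0],"jaw":0.01}

```text
time: 16.17
tcp_pos: [0.5559, 0.0117, 0.0194]
tool_rot: [[-0.001, 0.051, 0.999], [-0.002, 0.999, -0.051], [-1.0, -0.002, -0.001]]
contact_force: [-0.5, -6.1, 2.7]
opening: 0.18
```

```bash
python3 snap.py q scene side; python3 rk.py q .563 .132 -.0497 scene;python3 - <<'E'
from h import *
c=load("pics/q_side.npz"); cv2.imwrite("pics/q_si.png",cv2.resize(c["image"][220:300,200:320,::-1],None,fx=6,fy=6,interpolation=cv2.INTER_CUBIC))
W=cloud(c)
for u in range(212,250,3):
    print(u,[ (W[v,u]*1000).round(0).astype(int).tolist() for v in (268,274,280)])
E
```

```text
16.2667 [0.556  0.0125 0.0194] [[-0.0006, 0.05, 0.9987], [-0.0007, 0.9987, -0.05], [-1.0, -0.0007, -0.0006]] [-0.55 -3.31  1.34] [-0.89  0.1  -0.14] 0.17967042179611922
scene 956 [ 5.616e-01  1.322e-01 -5.130e-02 -2.000e-04] 0.00064 in sampler x,y mm [ -0.9 -53.9] yaw rel -0.0016
212 [[615, 268, 20], [618, 267, 3], [603, 284, 1]]
215 [[598, 277, 30], [598, 278, 15], [595, 283, 3]]
218 [[589, 277, 32], [590, 277, 17], [591, 277, 1]]
221 [[582, 275, 34], [578, 280, 22], [581, 278, 5]]
224 [[579, 268, 32], [571, 279, 24], [571, 280, 9]]
227 [[569, 269, 36], [562, 279, 27], [563, 279, 12]]
230 [[565, 264, 34], [554, 278, 29], [554, 279, 15]]
233 [[596, 217, 3], [544, 280, 34], [544, 281, 19]]
236 [[589, 214, 3], [538, 276, 34], [540, 276, 18]]
239 [[583, 211, 4], [540, 264, 27], [540, 265, 13]]
242 [[577, 208, 4], [562, 226, 2], [545, 248, 2]]
245 [[570, 205, 5], [556, 223, 2], [539, 245, 3]]
248 [[565, 200, 4], [552, 217, 1], [531, 244, 5]]
```

View pics/q_si.png

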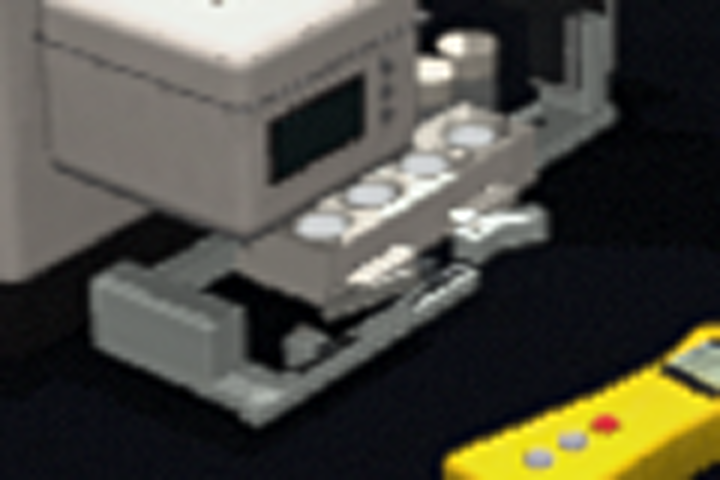

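send_rows:
  deltas:
    - {"dp":[0,0.0015,0],"rot":[0,0,0],"jaw":0.01}
    - {"dp":[0,0.0015,0],"rot":[0,0,0],"jaw":0.01}
    - {"dp":[0,0.0015,0],"rot":[0,0,0],"jaw":0.01}
    - {"dp":[0,0.0015,0],"rot":[0,0,0],"jaw":0.01}

```text
time: 16.6
tcp_pos: [0.5562, 0.0182, 0.0194]
tool_rot: [[-0.001, 0.05, 0.999], [-0.001, 0.999, -0.05], [-1.0, -0.001, -0.001]]
contact_force: [-0.9, -5.0, 0.6]
opening: 0.179
```

send_rows:
  deltas:
    - {"dp":[0,0.0015,0],"rot":[0,0,0],"jaw":0.01}
    - {"dp":[0,0.0015,0],"rot":[0,0,0],"jaw":0.01}
    - {"dp":[0,0.0015,0],"rot":[0,0,0],"jaw":0.01}
    - {"dp":[0,0.0015,0],"rot":[0,0,0],"jaw":0.01}

```text
time: 16.93
tcp_pos: [0.5565, 0.0243, 0.0194]
tool_rot: [[-0.001, 0.05, 0.999], [-0.001, 0.999, -0.05], [-1.0, -0.001, -0.001]]
contact_force: [-0.7, -4.9, 1.8]
opening: 0.176
```

send_rows:
  deltas:
    - {"dp":[0,0.0015,0],"rot":[0,0,0],"jaw":0.01}
    - {"dp":[0,0.0015,0],"rot":[0,0,0],"jaw":0.01}
    - {"dp":[0,0.0015,0],"rot":[0,0,0],"jaw":0.01}
    - {"dp":[0,0.0015,0],"rot":[0,0,0],"jaw":0.01}

```text
time: 17.27
tcp_pos: [0.557, 0.031, 0.0194]
tool_rot: [[-0.0, 0.05, 0.999], [0.0, 0.999, -0.05], [-1.0, -0.0, -0.0]]
contact_force: [0.2, -3.8, -1.2]
opening: 0.179
```

```bash
cat > v.py <<'E'
import sys
from h import *
t=sys.argv[1]; c=load(f"pics/{t}_side.npz"); cv2.imwrite(f"pics/{t}_si.png",cv2.resize(c["image"][220:300,200:320,::-1],None,fx=6,fy=6,interpolation=cv2.INTER_CUBIC))
E
python3 snap.py r scene side; python3 rk.py r .563 .151 -.0497 scene; python3 v.py r
```

```text
17.3667 [0.557  0.0317 0.0194] [[-0.0001, 0.0487, 0.9988], [0.0007, 0.9988, -0.0487], [-1.0, 0.0007, -0.0002]] [ 0.15 -2.4  -2.14] [-0.52  0.05 -0.14] 0.18513167673955364
scene 884 [ 5.626e-01  1.515e-01 -5.160e-02 -1.000e-04] 0.00067 in sampler x,y mm [ -0.8 -34.6] yaw rel -0.0019
```

View pics/r_si.png

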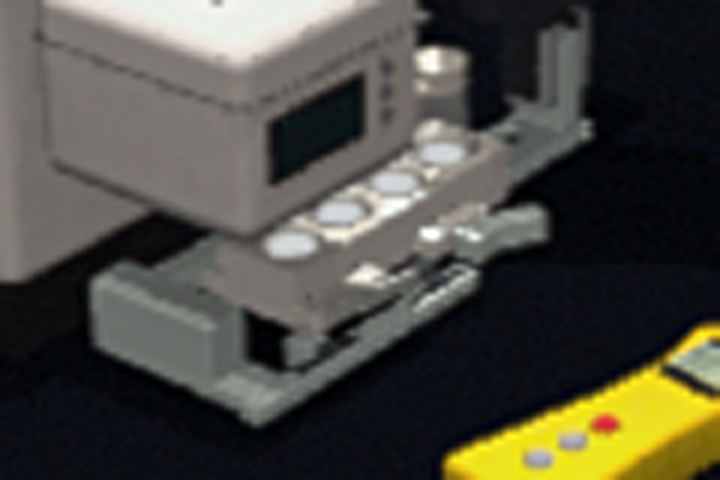

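send_rows:
  deltas:
    - {"dp":[0.0001,0.001,0],"rot":[0,0,0],"jaw":0.01}
    - {"dp":[0,0.001,0],"rot":[0,0,0],"jaw":0.01}
    - {"dp":[0,0.001,0],"rot":[0,0,0],"jaw":0.01}
    - {"dp":[0,0.001,0],"rot":[0,0,0],"jaw":0.01}

```text
time: 17.7
tcp_pos: [0.5572, 0.035, 0.0195]
tool_rot: [[-0.0, 0.049, 0.999], [-0.0, 0.999, -0.049], [-1.0, -0.0, -0.0]]
contact_force: [-0.8, -4.2, -0.2]
opening: 0.178
```

send_rows:
  deltas:
    - {"dp":[0,0.001,0],"rot":[0,0,0],"jaw":0.01}
    - {"dp":[0,0.001,0],"rot":[0,0,0],"jaw":0.01}
    - {"dp":[0,0.001,0],"rot":[0,0,0],"jaw":0.01}
    - {"dp":[0,0.001,0],"rot":[0,0,0],"jaw":0.01}

```text
time: 18.03
tcp_pos: [0.5574, 0.0391, 0.0194]
tool_rot: [[-0.0, 0.049, 0.999], [0.0, 0.999, -0.049], [-1.0, 0.0, -0.0]]
contact_force: [-0.6, -4.8, -0.6]
opening: 0.184
```

send_rows:
  deltas:
    - {"dp":[0,0.001,0],"rot":[0,0,0],"jaw":0.01}
    - {"dp":[0,0.001,0],"rot":[0,0,0],"jaw":0.01}
    - {"dp":[0,0.001,0],"rot":[0,0,0],"jaw":0.01}
    - {"dp":[0,0.001,0],"rot":[0,0,0],"jaw":0.01}

```text
time: 18.37
tcp_pos: [0.5576, 0.0431, 0.0195]
tool_rot: [[-0.0, 0.049, 0.999], [0.0, 0.999, -0.049], [-1.0, 0.0, -0.0]]
contact_force: [-1.1, -3.7, -1.1]
opening: 0.182
```

send_rows:
  deltas:
    - {"dp":[0,0.001,0],"rot":[0,0,0],"jaw":0.01}
    - {"dp":[0,0.001,0],"rot":[0,0,0],"jaw":0.01}
    - {"dp":[0,0.001,0],"rot":[0,0,0],"jaw":0.01}

```text
time: 18.62
tcp_pos: [0.5578, 0.0461, 0.0195]
tool_rot: [[-0.0, 0.049, 0.999], [0.0, 0.999, -0.049], [-1.0, 0.0, -0.0]]
contact_force: [-0.9, -3.0, -0.9]
opening: 0.178
```

send_rows:
  deltas:
    - {"dp":[0,0.001,0],"rot":[0,0,0],"jaw":0.01}
    - {"dp":[0,0.001,0],"rot":[0,0,0],"jaw":0.01}
    - {"dp":[0,0.001,0],"rot":[0,0,0],"jaw":0.01}

```text
time: 18.87
tcp_pos: [0.558, 0.0491, 0.0195]
tool_rot: [[0.0, 0.049, 0.999], [0.0, 0.999, -0.049], [-1.0, 0.0, 0.0]]
contact_force: [-1.1, -3.1, -1.2]
opening: 0.181
```

```bash
python3 snap.py s scene side; python3 rk.py s .564 .169 -.0497 scene; python3 v.py s
```

```text
18.9667 [0.558  0.0494 0.0195] [[0.0001, 0.0489, 0.9988], [0.0005, 0.9988, -0.0489], [-1.0, 0.0005, 0.0001]] [-0.39 -2.73 -2.57] [-0.62  0.06 -0.08] 0.18405520742323106
scene 831 [ 5.635e-01  1.692e-01 -5.120e-02  1.000e-04] 0.00065 in sampler x,y mm [ -0.7 -16.8] yaw rel -0.0015
```

View pics/s_si.png

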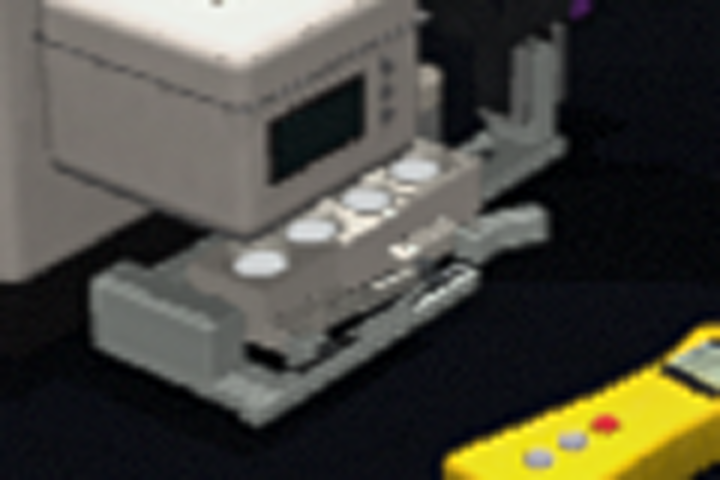

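send_rows:
  deltas:
    - {"dp":[0.0002,0.001,0],"rot":[0,0,0],"jaw":0.01}
    - {"dp":[0,0.001,0],"rot":[0,0,0],"jaw":0.01}
    - {"dp":[0,0.001,0],"rot":[0,0,0],"jaw":0.01}

```text
time: 19.22
tcp_pos: [0.5581, 0.0513, 0.0194]
tool_rot: [[-0.0, 0.05, 0.999], [-0.001, 0.999, -0.05], [-1.0, -0.001, -0.0]]
contact_force: [-1.5, -5.3, 1.4]
opening: 0.176
```

send_rows:
  deltas:
    - {"dp":[0,0.001,0],"rot":[0,0,0],"jaw":0.01}
    - {"dp":[0,0.001,0],"rot":[0,0,0],"jaw":0.01}
    - {"dp":[0,0.001,0],"rot":[0,0,0],"jaw":0.01}

```text
time: 19.47
tcp_pos: [0.5583, 0.0546, 0.0194]
tool_rot: [[0.0, 0.05, 0.999], [-0.001, 0.999, -0.05], [-1.0, -0.001, 0.0]]
contact_force: [-1.5, -5.2, 0.8]
opening: 0.18
```

send_rows:
  deltas:
    - {"dp":[0,0.001,0],"rot":[0,0,0],"jaw":0.01}
    - {"dp":[0,0.001,0],"rot":[0,0,0],"jaw":0.01}

```text
time: 19.63
tcp_pos: [0.5584, 0.0567, 0.0194]
tool_rot: [[0.0, 0.05, 0.999], [-0.0, 0.999, -0.05], [-1.0, -0.0, 0.0]]
contact_force: [-1.5, -5.5, 1.5]
opening: 0.182
```

send_rows:
  deltas:
    - {"dp":[0,0.001,0],"rot":[0,0,0],"jaw":0.01}
    - {"dp":[0,0.001,0],"rot":[0,0,0],"jaw":0.01}

```text
time: 19.8
tcp_pos: [0.5586, 0.0587, 0.0194]
tool_rot: [[0.0, 0.05, 0.999], [-0.0, 0.999, -0.05], [-1.0, -0.0, 0.0]]
contact_force: [-0.5, -4.9, 2.6]
opening: 0.181
```

send_rows:
  deltas:
    - {"dp":[0,0.001,0],"rot":[0,0,0],"jaw":0.01}
    - {"dp":[0,0.001,0],"rot":[0,0,0],"jaw":0.01}

```text
time: 19.97
tcp_pos: [0.5587, 0.0608, 0.0194]
tool_rot: [[0.0, 0.05, 0.999], [-0.0, 0.999, -0.05], [-1.0, -0.0, 0.0]]
contact_force: [-1.8, -5.0, 1.1]
opening: 0.181
```

send_rows:
  deltas:
    - {"dp":[0,0.001,0],"rot":[0,0,0],"jaw":0.01}
    - {"dp":[0,0.001,0],"rot":[0,0,0],"jaw":0.01}

```text
time: 20.13
tcp_pos: [0.5588, 0.0627, 0.0194]
tool_rot: [[0.0, 0.05, 0.999], [-0.0, 0.999, -0.05], [-1.0, -0.0, 0.0]]
contact_force: [-1.3, -7.6, 3.6]
opening: 0.178
```

send_rows:
  deltas:
    - {"dp":[0,0.001,0],"rot":[0,0,0],"jaw":0.01}

```text
time: 20.22
tcp_pos: [0.5588, 0.063, 0.0194]
tool_rot: [[0.0, 0.05, 0.999], [-0.001, 0.999, -0.05], [-1.0, -0.001, 0.0]]
contact_force: [-0.8, -8.4, 3.7]
opening: 0.179
```

send_rows:
  deltas:
    - {"dp":[0,0.001,0],"rot":[0,0,0],"jaw":0.01}

```text
time: 20.3
tcp_pos: [0.5588, 0.0635, 0.0194]
tool_rot: [[-0.0, 0.05, 0.999], [-0.002, 0.999, -0.05], [-1.0, -0.002, -0.0]]
contact_force: [-2.0, -8.4, 3.6]
opening: 0.18
```

```bash
python3 snap.py t scene side; python3 rk.py t .5645 .185 -.0497 scene; python3 v.py t
```

```text
20.4 [0.5589 0.0637 0.0194] [[-0.0, 0.0502, 0.9987], [-0.0017, 0.9987, -0.0502], [-1.0, -0.0017, 0.0]] [-1.28 -8.75  2.86] [-1.53  0.11 -0.07] 0.17889288850054072
scene 768 [ 5.646e-01  1.835e-01 -5.090e-02 -1.000e-04] 0.00069 in sampler x,y mm [-0.4 -2.5] yaw rel -0.0012
```

View pics/t_si.png

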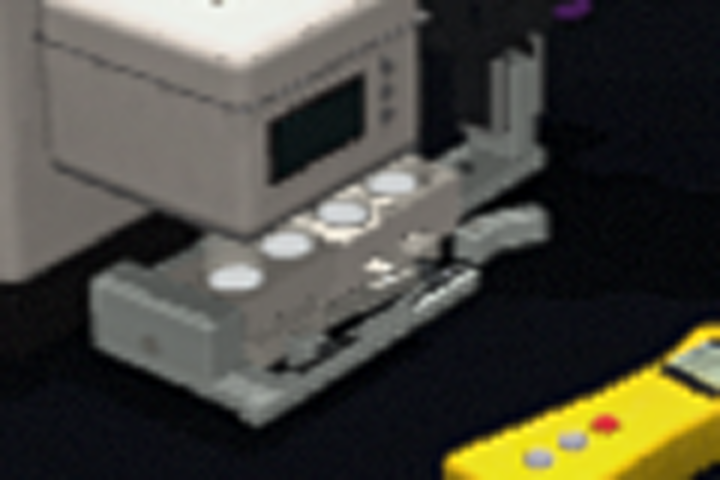

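send_rows:
  deltas:
    - {"dp":[0,0.001,0],"rot":[0,0,0],"jaw":0.01}
    - {"dp":[0,0.001,0],"rot":[0,0,0],"jaw":0.01}

```text
time: 20.57
tcp_pos: [0.5589, 0.0649, 0.0194]
tool_rot: [[-0.0, 0.051, 0.999], [-0.003, 0.999, -0.051], [-1.0, -0.003, -0.0]]
contact_force: [-1.5, -10.2, 4.5]
opening: 0.184
```

send_rows:
  deltas:
    - {"dp":[0,0.0005,0],"rot":[0,0,0],"jaw":0.01}
    - {"dp":[0,0.0005,0],"rot":[0,0,0],"jaw":0.01}

```text
time: 20.73
tcp_pos: [0.559, 0.0655, 0.0194]
tool_rot: [[-0.0, 0.051, 0.999], [-0.003, 0.999, -0.051], [-1.0, -0.003, -0.0]]
contact_force: [-1.1, -11.3, 6.1]
opening: 0.183
```

send_rows:
  deltas:
    - {"dp":[-0.0001,0.001,0],"rot":[0,0,0],"jaw":0.01}
    - {"dp":[0,0,0],"rot":[0,0,0],"jaw":0.01}

```text
time: 20.9
tcp_pos: [0.559, 0.0666, 0.0194]
tool_rot: [[-0.0, 0.051, 0.999], [-0.003, 0.999, -0.051], [-1.0, -0.003, -0.0]]
contact_force: [-1.2, -10.0, 2.8]
opening: 0.183
```

send_rows:
  deltas:
    - {"dp":[-0.0001,0.001,0],"rot":[0,0,0],"jaw":0.01}
    - {"dp":[0,0,0],"rot":[0,0,0],"jaw":0.01}

```text
time: 21.07
tcp_pos: [0.559, 0.0676, 0.0194]
tool_rot: [[-0.001, 0.051, 0.999], [-0.003, 0.999, -0.051], [-1.0, -0.003, -0.0]]
contact_force: [-0.6, -10.0, 1.6]
opening: 0.179
```

```bash
python3 snap.py u scene side; python3 rk.py u .5645 .185 -.0497 scene; python3 v.py u
```

```text
21.1667 [0.559  0.0676 0.0194] [[-0.0005, 0.051, 0.9987], [-0.0028, 0.9987, -0.051], [-1.0, -0.0028, -0.0003]] [ -0.1  -10.02   2.28] [-1.91  0.01 -0.09] 0.18147474007879213
scene 755 [ 0.5646  0.1881 -0.0514  0.    ] 0.00076 in sampler x,y mm [-0.6  2.1] yaw rel -0.0017
```

View pics/u_si.png

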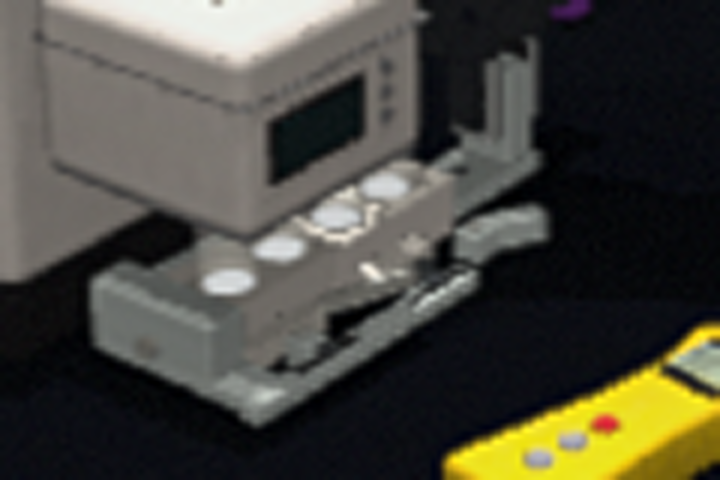

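send_rows:
  deltas:
    - {"dp":[0,0.0007,0],"rot":[0,0,0],"jaw":0.01}
    - {"dp":[0,0,0],"rot":[0,0,0],"jaw":0.01}
    - {"dp":[0,0,0],"rot":[0,0,0],"jaw":0.01}

```text
time: 21.42
tcp_pos: [0.559, 0.0681, 0.0194]
tool_rot: [[-0.001, 0.051, 0.999], [-0.003, 0.999, -0.051], [-1.0, -0.003, -0.0]]
contact_force: [-0.9, -10.2, 2.2]
opening: 0.177
```

send_rows:
  deltas:
    - {"dp":[0,-0.001,0],"rot":[0,0,0],"jaw":0.01}
    - {"dp":[0,-0.001,0],"rot":[0,0,0],"jaw":0.01}
    - {"dp":[0,0,0],"rot":[0,0,0],"jaw":0.01}

```text
time: 21.67
tcp_pos: [0.5591, 0.0678, 0.0194]
tool_rot: [[0.0, 0.05, 0.999], [-0.001, 0.999, -0.05], [-1.0, -0.001, 0.0]]
contact_force: [-0.2, -7.3, 0.9]
opening: 0.175
```

send_rows:
  deltas:
    - {"dp":[0,-0.001,0],"rot":[0,0,0],"jaw":0.01}
    - {"dp":[0,-0.001,0],"rot":[0,0,0],"jaw":0.01}
    - {"dp":[0,0,0],"rot":[0,0,0],"jaw":0.01}

```text
time: 21.92
tcp_pos: [0.559, 0.0665, 0.0194]
tool_rot: [[0.0, 0.049, 0.999], [0.0, 0.999, -0.049], [-1.0, 0.0, 0.0]]
contact_force: [-0.5, -4.6, -1.0]
opening: 0.181
```

send_rows:
  deltas:
    - {"dp":[0,-0.001,0],"rot":[0,0,0],"jaw":0.01}
    - {"dp":[0,0,0],"rot":[0,0,0],"jaw":0.01}

```text
time: 22.08
tcp_pos: [0.5589, 0.0661, 0.0194]
tool_rot: [[0.0, 0.049, 0.999], [0.001, 0.999, -0.049], [-1.0, 0.001, 0.0]]
contact_force: [0.6, -3.3, -1.8]
opening: 0.182
```

send_rows:
  deltas:
    - {"dp":[0,-0.001,0],"rot":[0,0,0],"jaw":0.01}
    - {"dp":[0,0,0],"rot":[0,0,0],"jaw":0.01}

```text
time: 22.25
tcp_pos: [0.5588, 0.0659, 0.0195]
tool_rot: [[0.0, 0.049, 0.999], [0.002, 0.999, -0.049], [-1.0, 0.002, 0.0]]
contact_force: [0.9, 1.0, -3.9]
opening: 0.179
```

```bash
python3 snap.py w scene side; python3 rk.py w .5645 .185 -.0497 scene; python3 v.py w
```

```text
22.35 [0.5589 0.0658 0.0195] [[0.0004, 0.0486, 0.9988], [0.0015, 0.9988, -0.0486], [-1.0, 0.0016, 0.0003]] [ 1.07  2.2  -3.33] [ 0.12 -0.19 -0.27] 0.18033922410673794
scene 765 [ 5.645e-01  1.860e-01 -5.330e-02  1.000e-04] 0.00075 in sampler x,y mm [-0.6 -0. ] yaw rel -0.0036
```

View pics/w_si.png

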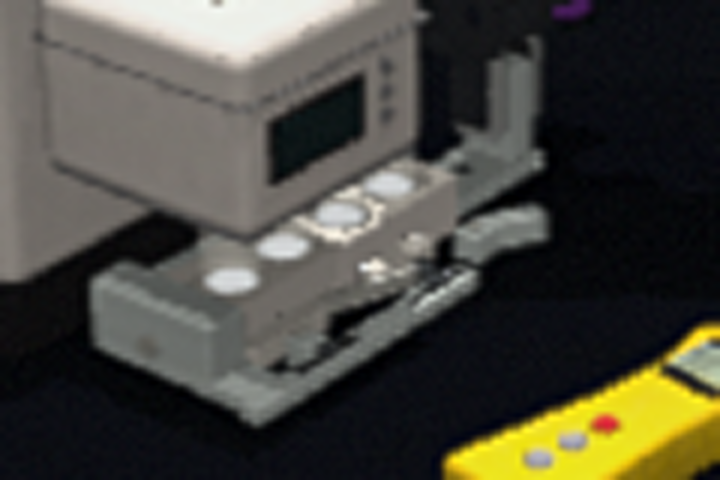

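The rack is held: the buffer pushes it back, yet a light pull meets resistance (Fy turned to +2.2 N at y = 0.0658). I'll unload the grip and let go.

send_rows:
  deltas:
    - {"dp":[0.0003,0.0006,0],"rot":[0,0,0],"jaw":0.01}
    - {"dp":[0,0,0],"rot":[0,0,0],"jaw":0.01}
    - {"dp":[0,0,0],"rot":[0,0,0],"jaw":0.02}
    - {"dp":[0,0,0],"rot":[0,0,0],"jaw":0.03}
    - {"dp":[0,0,0],"rot":[0,0,0],"jaw":0.036}
    - {"dp":[0,0,0],"rot":[0,0,0],"jaw":0.036}
    - {"dp":[0,0,0],"rot":[0,0,0],"jaw":0.036}

```text
time: 22.93
tcp_pos: [0.5588, 0.0651, 0.0192]
tool_rot: [[0.0, 0.049, 0.999], [-0.0, 0.999, -0.049], [-1.0, -0.0, 0.0]]
contact_force: [0.0, -0.1, 0.5]
opening: 0.421
```

```bash
python3 snap.py x scene wrist side; python3 rk.py x .5645 .185 -.0497 scene
```

```text
23.0833 [0.5588 0.0652 0.0192] [[-0.0, 0.0493, 0.9988], [-0.0, 0.9988, -0.0493], [-1.0, -0.0, -0.0]] [-0.21  0.48 -0.03] [ 0.06 -0.01 -0.02] 0.4200496361636514
scene 722 [ 5.645e-01  1.863e-01 -4.960e-02 -1.000e-04] 0.00068 in sampler x,y mm [-0.7  0.3] yaw rel 0.0001
```

View pics/x_wrist.png

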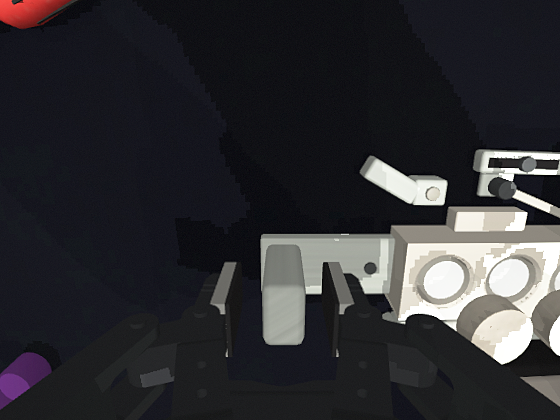

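Both pads are clear of the post at (280,295), and the rack stayed put. Raising straight up.

send_rows:
  deltas:
    - {"dp":[-0.005,0,0],"rot":[0,0,0],"jaw":0.036}
    - {"dp":[-0.015,0,0],"rot":[0,0,0],"jaw":0.036}
    - {"dp":[-0.02,0,0],"rot":[0,0,0],"jaw":0.036}
    - {"dp":[-0.02,0,0],"rot":[0,0,0],"jaw":0.036}
    - {"dp":[-0.025,0,0],"rot":[0,0,0],"jaw":0.036}
    - {"dp":[-0.025,0,0],"rot":[0,0,0],"jaw":0.036}
    - {"dp":[-0.025,0,0],"rot":[0,0,0],"jaw":0.036}
    - {"dp":[-0.025,0,0],"rot":[0,0,0],"jaw":0.036}
    - {"dp":[-0.01,0,0],"rot":[0,0,0],"jaw":0.036}
    - {"dp":[0,0,0],"rot":[0,0,0],"jaw":0.036}

```text
time: 23.92
tcp_pos: [0.56, 0.0656, 0.1919]
tool_rot: [[0.005, 0.049, 0.999], [0.0, 0.999, -0.049], [-1.0, 0.001, 0.005]]
contact_force: [0.1, 0.2, -0.3]
opening: 0.422
```

```bash
python3 snap.py y scene wrist side; python3 rk.py y .5645 .185 -.0497 scene wrist; python3 v.py y
```

```text
24.0667 [0.5581 0.0648 0.188 ] [[-0.0018, 0.0494, 0.9988], [-0.0005, 0.9988, -0.0494], [-1.0, -0.0006, -0.0018]] [-0.11  0.48 -0.6 ] [ 0.01 -0.01  0.01] 0.41665012330482915
scene 858 [ 5.645e-01  1.865e-01 -5.170e-02  2.000e-04] 0.00068 in sampler x,y mm [-0.6  0.5] yaw rel -0.002
wrist 6845 [ 0.564   0.1865 -0.0576 -0.0013] 0.00059 in sampler x,y mm [-1.2  0.5] yaw rel -0.0079
```

View pics/y_wrist.png

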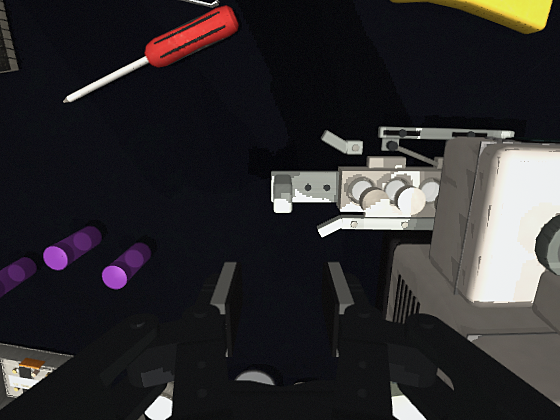

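View pics/y_scene.png

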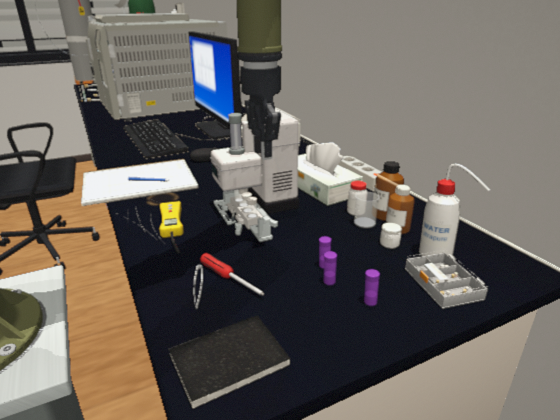

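View pics/y_si.png

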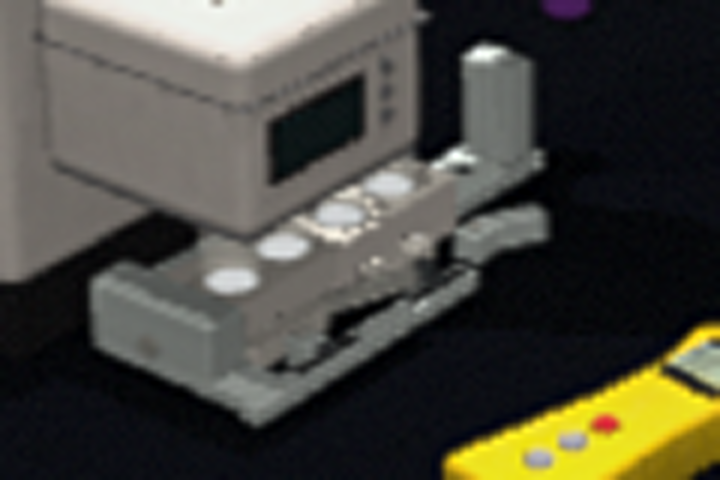

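Run:
```python
from h import *
a=load("pics/a_scene.npz")["image"].astype(int); b=load("pics/y_scene.npz")["image"].astype(int)
pa=(a[...,0]>a[...,1]+40)&(a[...,2]>a[...,1]+40); pb=(b[...,0]>b[...,1]+40)&(b[...,2]>b[...,1]+40)
print("purple px",pa.sum(),pb.sum(),(pa^pb)[230:,:].sum())
ra=(a[...,0]>a[...,1]+80); rb=(b[...,0]>b[...,1]+80); print("screwdriver diff",ra[250:300,195:240].sum(),(ra^rb)[250:300,195:240].sum())
from station import robot,job
s=robot.observe(); print(s["time"],s["contact_force"].round(2))
print(job.finish_job())
```

```text
purple px 1005 1016 21
screwdriver diff 318 18
24.0667 [-0.11  0.48 -0.6 ]
the job is handed in; nothing more can be done
None
```

The loose vial is seated in the rack's front place, and the rack is in the lane with the catch holding it. The gripper is clear above it, and I handed the job in at about 24 s.

- **Vial:** it went into the front place with no contact until it touched the floor at about 2 N. All four vial tops measured 66 mm above the rack's underside.
- **Sliding and stop:** I gripped the post across its thickness, turned the rack onto the lane and slid it in flat. The buffer first touched with the rack about 4 mm short of the mean depth. I pushed to about 6 mm past that touch. The wrist force along the lane peaked at about 11 N.
- **Catch:** when I eased back, a light pull met about 2 N of resistance instead of the rack following the buffer out. After release the rack stayed about 4 mm past first touch. The wrist picture shows the lever reaching the rack's flank at the notch. I had no direct reading of the catch joint.
- **Everything else:** the purple vials and the screwdriver match the first picture. I did not compare the other loose items pixel by pixel, but they look unmoved.

**Measurements that disagreed:**
- The side camera put the sampler's yaw about 0.03 rad off the other two cameras, so I did not use it for that.
- Close wrist-camera fits put the rack's yaw about 0.02 rad off the scene camera. I trusted the scene camera, which matched the tool's own angle.

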